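# Stand the fallen turpentine bottle up against the splash board

## Task

The square turpentine bottle has fallen over and a paint tube lies in its place in front of the plywood splash board. First put the tube in the wicker basket; then lean the bottle with its cap end against the board, between the two ink bottles, let go of it, and push its foot in along the table so that its top slides up the board until it stands upright against the board. Do not knock over or shove the ink bottles or the water bottle.

Things in the scene. Friction and masses are not known exactly. Their poses are not given: they have to be found in the camera images.
- board: fixed upright plywood splash board, 360 mm wide, 200 mm high, 15 mm thick. Origin at the foot of the middle of its front face, on the table; +x points horizontally into the board (away from the robot), y along its front face, z up. The front face is the plane x = 0 of this frame
- bottle_centre (a point): centre of the pale green bottle with a white screw cap, fallen on its side: square body 64 x 64 mm, 156 mm long, then a cap 31 mm in diameter to 175 mm. The point is on the long axis, 87.5 mm from either end; +z points from base to cap, +x points down at the start (axis 32 mm up), the y sides are upright. About 0.4 kg; left leaning on the board at 45 degrees or steeper it stays put
- tube_centre (a point): middle of a paint tube lying flat on the table in front of the board, 105 mm long (along y), 36 mm wide (x), 23 mm thick (z); this point is half-way up
- basket: fixed wicker basket, 126 mm (x) by 173 mm (y) outside, 75 mm high, open at the top; inside about 86 by 125 mm, floor 12 mm above the table. Origin: centre of its underside
- ink_left: square ink bottle, 44 x 44 x 57 mm, standing near the board on the +y side of the bottle's place. Origin: centre of its underside
- ink_right: round ink bottle, 43 mm in diameter, 60 mm high, standing near the board on the -y side of the bottle's place. Origin: centre of its underside
- water: clear round water bottle, 65 mm in diameter, 205 mm high, standing; a bystander. Origin: centre of its underside

How it is judged:
By the outcome, as a careful person would: the job done as asked, in the order asked, and still so for the second after the job is handed in, with the robot touching nothing.
It also fails if it takes over 72 s, if anything falls off the work surface, if the arm or the gripper's body presses on something with over 40 N, if the wrist force passes 120 N, or if a joint passes its speed limit or range.

## Robot

A 6-joint arm with a two-finger parallel gripper is mounted at the origin on a cart in front of the work surface, level with it; the furniture and walls round the work are solid. World frame = base frame: x ahead of the robot, y to its left, z up, the work surface at z = 0. Lengths are in m, angles in rad, forces in N, time in s.
With the tool pointing down it reaches from about 0.35 to 0.725 m from the base axis. Payload 6 kg.
Tool frame: the origin (TCP) lies midway between the tips of the shut fingers; the grasp point (between the pads) lies 19 mm behind it; z points along the fingers, y is the line along which they close (so a half turn about z gives the same grasp; the last joint's range is limited). The gripper opens to 85 mm and grips with 20 to 120 N. Pads are 22 mm wide; open, the fingers measure 114 mm over their backs; the gripper's body (76 mm by 85 mm) begins 54 mm behind the grasp point. The pads swing forward as they close: fully open they stand 13 mm farther back than shut.
Start: joints at [-0.853, 0.04, 0.085, 0, -1.615, -0.334], TCP at [0.225, -0.556, 0.231] pointing down, gripper open.
Joint ranges: [-2.56, 2.56], [-1.29, 2.01], [-1.08, 1.49], [-3.29, 1.98], [-2.81, -0.18], [-2.99, 2.99]. Speed limits (rad/s): [2.57, 2.57, 3.01, 3.14, 3.14, 3.14].

## Interface

Orientations are given as a rotation vector (axis times angle).
In Python, from cell import ctrl gives the robot as it stands. The module is installed in compiled form; this text tells all that it offers.
- The arm moves only by the tool send_rows, never from a script. Its argument "steps" is a list of rows, each an object of numbers: "x", "y", "z": the shift along the tool's x, y, z in m; "wx", "wy", "wz": the turn, a rotation vector about the tool's x, y, z in degrees; "claw": the closure, from -1 (fully open) to 1 (shut), so that 0 is half open. In form: [{"x": .., "y": .., "z": .., "wx": .., "wy": .., "wz": .., "claw": ..}, ...]. A call has 1 to 8 rows; each row is the pose to reach, as a shift and turn from the pose commanded when the call began, along the tool's axes at that moment; what a row does not reach only later rows make up. A row lasts 1/12 s, in which the tool goes at most 41.7 mm and 7.16 degrees, less where a joint would pass 70% of its speed; a pose out of reach is approached as far as the arm can. A call with a gripper value outside its range is refused whole. The fingers move at their own pace and stop on an object; "newtons" is the grip in N (left out, the last holds). Time passes only in rows, so rows that repeat a pose let the fingers close. It gives the time, the measured TCP pose, the force, the opening and the grip force at its end, in the units of the state.
- ctrl.read_state(): the state, without advancing time (a new reading comes with each control period).
- ctrl.camera(name): name is "scene" or "top" or "wrist"; returns the picture (420x560x3 uint8, red, green, blue); there is no depth.
- ctrl.camera_model(name): a dict with "mtx" (3x3 intrinsics, pixels), "pose" (4x4, takes a point from camera to world coordinates); the wrist camera has in their place "T_tool_cam" (4x4, takes a point from camera to tool coordinates, whose origin is the TCP and whose axes are the flange's). Camera axes: x right, y up, looking along -z (the intrinsics and any distortion apply to the point x, -y, -z); pixel columns grow to the right and rows downward; lengths in m; the calibration is good to about 2 mm. A picture is of the moment at which its call begins: read the wrist's pose just before it. camera_model takes no time and is no camera call.
- ctrl.sign_off(): hands the job in; it is judged then, once.
The state is a dict: "time": time; "joint_positions": joint angles; "joint_velocities": joint speeds; "tau": joint torques, N m; "ee_pos": TCP position; "eef_rot": TCP orientation; "wrist_force": force on the tool from outside, world axes, zero at the start; "wrist_torque": the same for the moment, N m; "gripper_width": opening from 0.0 (shut) to 1.0 (fully open); "grip_force": force on a finger pad.
Only numpy, scipy, OpenCV 4.12 (cv2) and the standard library are available. Lean on these libraries where they do the work, as an engineer would, in place of code of your own. Each camera call takes 0.05 s, during which the arm holds its last target. There are 200 camera calls.

## Working session

There is one attempt and no reset: what is moved stays moved. The work goes in short steps, Python scripts to look and compute and a tool call to move; the robot and the scene stay as the last step left them, time stands still between calls to the robot, and variables do not carry over. Pictures are saved under pics/ and viewed, at most 10 in all, crops included, and the job is handed in when it is done.

Besides the shell and the picture viewer there is one more tool, called after "Emit:" as name(argument=value, ...) on one line, values as JSON. send_rows: Moves the arm, as the interface text tells. Its arguments: {"type":"object","properties":{"steps":{"type":"array","items":{"type":"object","properties":{"x":{"type":"number"},"y":{"type":"number"},"z":{"type":"number"},"wx":{"type":"number"},"wy":{"type":"number"},"wz":{"type":"number"},"claw":{"type":"number"}}}},"newtons":{"type":"number"}},"required":["steps"]}

```bash
mkdir -p pics
python3 - <<'E'
from cell import ctrl
import cv2,numpy as np
np.set_printoptions(precision=4,suppress=True)
for n in("scene","top"):
    cv2.imwrite(f"pics/{n}0.png",ctrl.camera(n)[:,:,::-1])
for n in("scene","top","wrist"):
    m=ctrl.camera_model(n); print(n,{k:(np.array(v) if not isinstance(v,str) else v) for k,v in m.items()})
print(ctrl.read_state())
E
```

```text
scene {'mtx': array([[469.6604,   0.    , 283.9575],
       [  0.    , 469.6604, 219.9777],
       [  0.    ,   0.    ,   1.    ]]), 'pose': array([[-0.7967,  0.3944, -0.458 ,  0.0567],
       [-0.604 , -0.4902,  0.6284,  0.875 ],
       [ 0.0234,  0.7773,  0.6287,  0.7996],
       [ 0.    ,  0.    ,  0.    ,  1.    ]])}
top {'mtx': array([[462.1455,   0.    , 282.097 ],
       [  0.    , 462.1455, 207.1132],
       [  0.    ,   0.    ,   1.    ]]), 'pose': array([[-0.0129,  0.9983, -0.0577,  0.5082],
       [-0.9999, -0.0132, -0.0051,  0.1723],
       [-0.0059,  0.0576,  0.9983,  1.0399],
       [ 0.    ,  0.    ,  0.    ,  1.    ]])}
wrist {'mtx': array([[306.582 ,   0.    , 280.8837],
       [  0.    , 306.582 , 210.9232],
       [  0.    ,   0.    ,   1.    ]]), 'T_tool_cam': array([[ 0.0002,  0.9497,  0.313 ,  0.0802],
       [ 1.    , -0.0005,  0.0008,  0.0013],
       [ 0.0009,  0.313 , -0.9497, -0.1414],
       [ 0.    ,  0.    ,  0.    ,  1.    ]])}
{'time': 0.1, 'joint_positions': array([-0.8533,  0.0408,  0.0839, -0.0004, -1.6155, -0.3337]), 'joint_velocities': array([-0.0004, -0.0029,  0.0016,  0.0023, -0.0004, -0.0013]), 'tau': array([ -0.0048, -36.9347,  34.828 ,   6.9518,  -0.0046,   0.    ]), 'ee_pos': array([ 0.2246, -0.5561,  0.2304]), 'eef_rot': array([ 0.5991, -3.0835, -0.0025]), 'wrist_force': array([ 0.2311, -0.0705,  0.7641]), 'wrist_torque': array([-0.0017,  0.02  ,  0.0138]), 'grip_force': 0.0, 'gripper_width': 1.0010797177292041}
```

View pics/scene0.png

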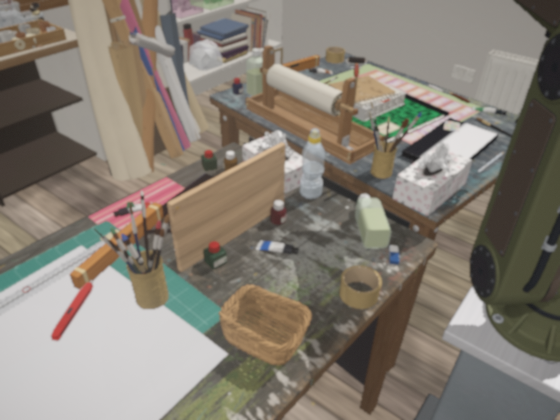

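View pics/top0.png

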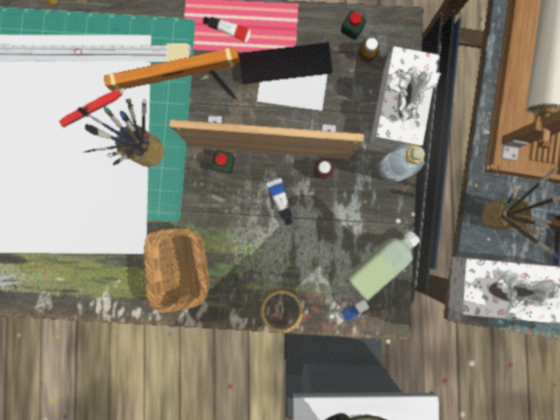

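The top view shows the board (170–362, 122–155), the tube (280,202), the bottle with its cap at (411,240) and base at (366,284), the basket (176,270), the inks (222,160) and (324,169), and the water bottle (400,163). I'll zoom in for precise pixels.

Run:
```python
import cv2
t=cv2.imread("pics/top0.png")[110:335,140:440]; cv2.imwrite("pics/topc.png",cv2.resize(t,(780,585),interpolation=cv2.INTER_CUBIC))
s=cv2.imread("pics/scene0.png")[130:340,150:430]; cv2.imwrite("pics/scenec.png",cv2.resize(s,(784,588),interpolation=cv2.INTER_CUBIC))
```

```text
(no output)
```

View pics/topc.png

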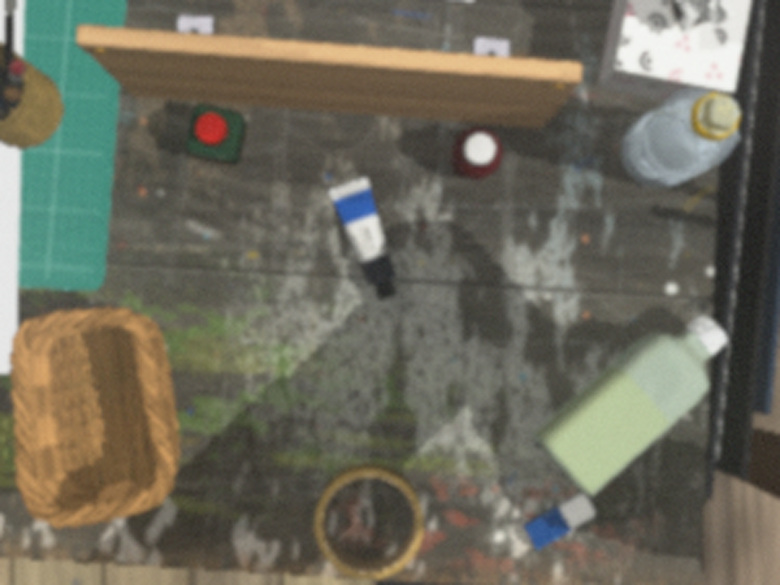

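View pics/scenec.png

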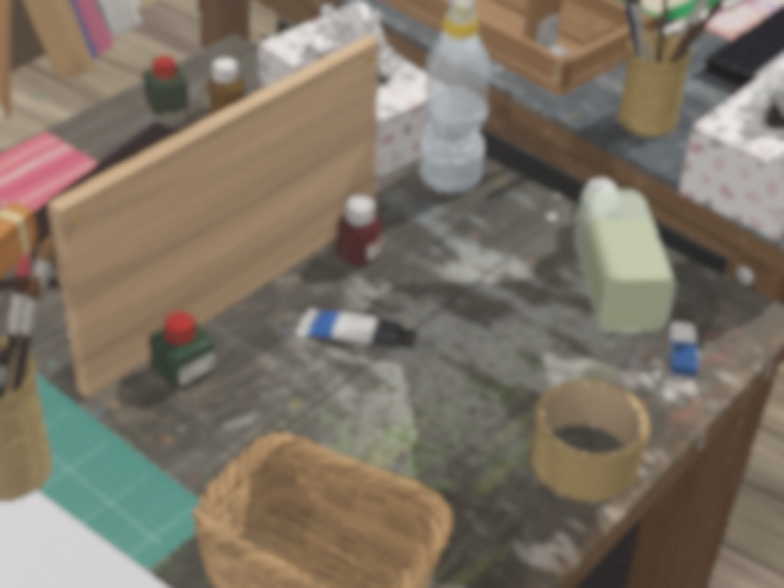

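The crops give clear pixels for every object, so I'll triangulate.

```bash
cat > h.py <<'E'
from cell import ctrl
import cv2,numpy as np
from scipy.spatial.transform import Rotation as R
np.set_printoptions(precision=4,suppress=True)
F=np.diag([1,-1,-1.])
def cam(n):
    m=ctrl.camera_model(n); return np.array(m["mtx"]),np.array(m["pose"])
def wcam(s):
    m=ctrl.camera_model("wrist"); T=np.eye(4); T[:3,:3]=R.from_rotvec(s["eef_rot"]).as_matrix(); T[:3,3]=s["ee_pos"]
    return np.array(m["mtx"]),T@np.array(m["T_tool_cam"])
def onz(c,uv,z):
    K,T=c; d=T[:3,:3]@F@np.linalg.inv(K)@[*uv,1]; o=T[:3,3]; return o+d*(z-o[2])/d[2]
def tri(c1,p1,c2,p2):
    P=[]
    for K,T in(c1,c2): P.append(K@F@np.linalg.inv(T)[:3])
    X=cv2.triangulatePoints(P[0],P[1],np.array(p1,float),np.array(p2,float)).ravel(); return X[:3]/X[3]
def proj(c,X):
    K,T=c; q=K@F@(np.linalg.inv(T)@[*X,1])[:3]; return q[:2]/q[2]
tc=lambda u,v:(u/2.6+140-.3,v/2.6+110-.3)
sc=lambda u,v:(u/2.8+150-.3,v/2.8+130-.3)
E
python3 - <<'E'
from h import *
t,s=cam("top"),cam("scene")
P={"boardTL":((80,43),(66,212)),"boardTR":((580,82),(378,47)),"boardFL":((121,93),(88,393)),
"tubeend":((351,186),(306,322)),"tubecap":((386,290),(408,337)),"tubemid":((365,227),(350,328)),
"cap":((712,334),(602,193)),"inkLcap":((211,127),(180,323)),"inkRcap":((481,148),(361,203)),
"waterTop":((717,114),(461,8)),"base1":((543,440),(607,288)),"base2":((593,493),(672,283)),
"bskA":((36,317),(225,590)),}
for k,(a,b) in P.items(): print(k,tri(t,tc(*a),s,sc(*b)))
for k,a,z in [("FL",(121,93),0),("FR",(547,126),0),("TL",(80,43),.2),("TR",(580,82),.2),("tubeend",(351,186),.01),("tubecap",(386,290),.01),("inkL",(211,127),.057),("inkR",(481,148),.06),
 ("wat",(717,114),.205),("b1",(543,440),.064),("b2",(593,493),.064),("s2",(708,385),.064),("s1",(650,337),.064),("capend",(722,330),.04),
 ("bTL",(15,310),.075),("bTR",(155,308),.075),("bBL",(40,527),.075),("bBR",(178,485),.075),("bL",(12,420),.075),("bR",(180,420),.075),("bT",(90,308),.075),("bB",(70,527),.075),("rollc",(370,522),.05)]:
    print(k,onz(t,tc(*a),z))
for k,a,z in [("inkLs",(180,323),.057),("FLs",(88,393),0),("b2bot",(670,325),0),("b1bot",(603,328),0),("b1",(607,288),.064),("b2",(672,283),.064)]:
    print(k,onz(s,sc(*a),z))
E
```

```text
boardTL [0.7082 0.3802 0.1968]
boardTR [0.6786 0.0261 0.1903]
boardFL [0.7067 0.3893 0.0137]
tubeend [ 0.6279  0.1942 -0.0006]
tubecap [0.5362 0.1647 0.0126]
tubemid [0.5899 0.1812 0.0048]
cap [ 0.4962 -0.1061  0.0339]
inkLcap [0.6717 0.3079 0.0538]
inkRcap [0.6505 0.0856 0.0604]
waterTop [ 0.6523 -0.0682  0.2   ]
base1 [0.4118 0.039  0.0523]
base2 [ 0.3689 -0.0002  0.0549]
bskA [ 0.5047  0.4611 -0.006 ]
FL [0.7116 0.3938 0.    ]
FR [0.6773 0.0222 0.    ]
TL [0.7086 0.3803 0.2   ]
TR [0.6757 0.0271 0.2   ]
tubeend [0.626  0.1934 0.01  ]
tubecap [0.536  0.1645 0.01  ]
inkL [0.6711 0.3074 0.057 ]
inkR [0.6501 0.0853 0.06  ]
wat [ 0.6508 -0.0672  0.205 ]
b1 [0.4121 0.0401 0.064 ]
b2 [0.3693 0.0008 0.064 ]
s2 [ 0.4545 -0.0939  0.064 ]
s1 [ 0.4937 -0.0482  0.064 ]
capend [ 0.4984 -0.1133  0.04  ]
bTL [0.5221 0.4633 0.075 ]
bTR [0.5222 0.3507 0.075 ]
bBL [0.3494 0.4427 0.075 ]
bBR [0.3812 0.3327 0.075 ]
bL [0.4342 0.4653 0.075 ]
bR [0.4326 0.3309 0.075 ]
bT [0.5229 0.4029 0.075 ]
bB [0.3491 0.4188 0.075 ]
rollc [0.3461 0.1804 0.05  ]
inkLs [0.6691 0.3104 0.057 ]
FLs [0.7153 0.3798 0.    ]
b2bot [ 0.3666 -0.0091 -0.    ]
b1bot [0.4126 0.033  0.    ]
b1 [0.4071 0.0528 0.064 ]
b2 [0.3659 0.0112 0.064 ]
```

```bash
cat >> h.py <<'E'
def rot(yaw,pitch=0):
    a,p=np.radians([yaw,pitch]); f=np.array([np.cos(a),np.sin(a),0]); u=np.array([0,0,1.])
    x=np.cos(p)*f+np.sin(p)*u; z=-np.cos(p)*u+np.sin(p)*f
    return R.from_matrix(np.c_[x,np.cross(z,x),z])
def plan(*wps,start=None):
    "wps: (x,y,z,yaw,pitch); prints call deltas"
    s=ctrl.read_state(); p,r=(np.array(s["ee_pos"]),R.from_rotvec(s["eef_rot"])) if start is None else (np.array(start[:3]),rot(*start[3:]))
    for w in wps:
        q,t=np.array(w[:3]),rot(*w[3:])
        d=r.inv().apply(q-p); v=np.degrees((r.inv()*t).as_rotvec())
        print("xyz",d.round(4),"w",v.round(2),"rows",max(np.linalg.norm(d)/.0417,np.linalg.norm(v)/7.16).round(1)); p,r=q,t
E
python3 -c "
from h import *
plan((.35,-.30,.23,202,0),(.47,-.06,.22,200,0),(.575,.177,.14,198,0))"
```

```text
xyz [-0.2121  0.1905  0.0007] w [ 0.09 -0.01 -0.01] rows 6.8
xyz [-0.2012  0.1776  0.01  ] w [0. 0. 2.] rows 6.4
xyz [-0.1797  0.1868  0.08  ] w [0. 0. 2.] rows 6.5
```

Emit:
send_rows(steps=[{"x": -0.212, "y": 0.19, "z": 0}, {"x": -0.212, "y": 0.19, "z": 0}, {"x": -0.212, "y": 0.19, "z": 0}, {"x": -0.212, "y": 0.19, "z": 0}, {"x": -0.212, "y": 0.19, "z": 0}, {"x": -0.212, "y": 0.19, "z": 0}, {"x": -0.212, "y": 0.19, "z": 0}])

```text
schema error: expected keys x, y, z, wx, wy, wz, claw
```

Emit:
send_rows(steps=[{"x": -0.201, "y": 0.178, "z": 0.01, "wz": 2}, {"x": -0.201, "y": 0.178, "z": 0.01, "wz": 2}, {"x": -0.201, "y": 0.178, "z": 0.01, "wz": 2}, {"x": -0.201, "y": 0.178, "z": 0.01, "wz": 2}, {"x": -0.201, "y": 0.178, "z": 0.01, "wz": 2}, {"x": -0.201, "y": 0.178, "z": 0.01, "wz": 2}, {"x": -0.201, "y": 0.178, "z": 0.01, "wz": 2}])

```text
schema error: expected keys x, y, z, wx, wy, wz, claw
```

Emit:
send_rows(steps=[{"x": -0.18, "y": 0.187, "z": 0.08, "wz": 2}, {"x": -0.18, "y": 0.187, "z": 0.08, "wz": 2}, {"x": -0.18, "y": 0.187, "z": 0.08, "wz": 2}, {"x": -0.18, "y": 0.187, "z": 0.08, "wz": 2}, {"x": -0.18, "y": 0.187, "z": 0.08, "wz": 2}, {"x": -0.18, "y": 0.187, "z": 0.08, "wz": 2}, {"x": -0.18, "y": 0.187, "z": 0.08, "wz": 2}, {"x": -0.18, "y": 0.187, "z": 0.08, "wz": 2}])

```text
schema error: expected keys x, y, z, wx, wy, wz, claw
```

Run:
```python
from h import *
s=ctrl.read_state(); im=ctrl.camera("wrist")[:,:,::-1]
cv2.imwrite("pics/w1.png",im); c=wcam(s); print(s["ee_pos"],s["time"],R.from_rotvec(s["eef_rot"]).as_matrix())
for X in [(.581,.179,.0115),(.626,.193,.01),(.536,.1645,.01)]: print(proj(c,X))
```

```text
[ 0.2246 -0.5561  0.2304] 0.1 [[-0.9273 -0.3744 -0.0007]
 [-0.3744  0.9273  0.0015]
 [ 0.0001  0.0016 -1.    ]]
[581.6209 507.2665]
[571.0924 522.5368]
[590.914 489.02 ]
```

View pics/w1.png

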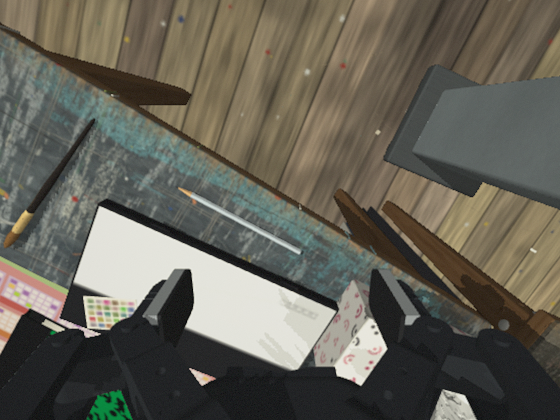

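All keys are required, so nothing moved and this picture only shows the start pose. I'll resend with full rows.

Emit:
send_rows(steps=[{"x": -0.212, "y": 0.19, "z": 0, "wx": 0, "wy": 0, "wz": 0, "claw": -1}, {"x": -0.212, "y": 0.19, "z": 0, "wx": 0, "wy": 0, "wz": 0, "claw": -1}, {"x": -0.212, "y": 0.19, "z": 0, "wx": 0, "wy": 0, "wz": 0, "claw": -1}, {"x": -0.212, "y": 0.19, "z": 0, "wx": 0, "wy": 0, "wz": 0, "claw": -1}, {"x": -0.212, "y": 0.19, "z": 0, "wx": 0, "wy": 0, "wz": 0, "claw": -1}, {"x": -0.212, "y": 0.19, "z": 0, "wx": 0, "wy": 0, "wz": 0, "claw": -1}, {"x": -0.212, "y": 0.19, "z": 0, "wx": 0, "wy": 0, "wz": 0, "claw": -1}])

```text
time: 0.73
ee_pos: [0.3506, -0.2985, 0.2312]
eef_rot: [-0.6, 3.083, 0.0]
wrist_force: [0.7, -0.4, -0.0]
gripper_width: 1.0
grip_force: 0.0
```

Emit:
send_rows(steps=[{"x": -0.201, "y": 0.178, "z": 0.01, "wx": 0, "wy": 0, "wz": 2, "claw": -1}, {"x": -0.201, "y": 0.178, "z": 0.01, "wx": 0, "wy": 0, "wz": 2, "claw": -1}, {"x": -0.201, "y": 0.178, "z": 0.01, "wx": 0, "wy": 0, "wz": 2, "claw": -1}, {"x": -0.201, "y": 0.178, "z": 0.01, "wx": 0, "wy": 0, "wz": 2, "claw": -1}, {"x": -0.201, "y": 0.178, "z": 0.01, "wx": 0, "wy": 0, "wz": 2, "claw": -1}, {"x": -0.201, "y": 0.178, "z": 0.01, "wx": 0, "wy": 0, "wz": 2, "claw": -1}, {"x": -0.201, "y": 0.178, "z": 0.01, "wx": 0, "wy": 0, "wz": 2, "claw": -1}])

```text
time: 1.32
ee_pos: [0.4707, -0.0567, 0.2204]
eef_rot: [0.55, -3.092, -0.002]
wrist_force: [-0.5, -0.3, -0.6]
gripper_width: 0.996
grip_force: 0.0
```

Emit:
send_rows(steps=[{"x": -0.18, "y": 0.187, "z": 0.08, "wx": 0, "wy": 0, "wz": 2, "claw": -1}, {"x": -0.18, "y": 0.187, "z": 0.08, "wx": 0, "wy": 0, "wz": 2, "claw": -1}, {"x": -0.18, "y": 0.187, "z": 0.08, "wx": 0, "wy": 0, "wz": 2, "claw": -1}, {"x": -0.18, "y": 0.187, "z": 0.08, "wx": 0, "wy": 0, "wz": 2, "claw": -1}, {"x": -0.18, "y": 0.187, "z": 0.08, "wx": 0, "wy": 0, "wz": 2, "claw": -1}, {"x": -0.18, "y": 0.187, "z": 0.08, "wx": 0, "wy": 0, "wz": 2, "claw": -1}, {"x": -0.18, "y": 0.187, "z": 0.08, "wx": 0, "wy": 0, "wz": 2, "claw": -1}, {"x": -0.18, "y": 0.187, "z": 0.08, "wx": 0, "wy": 0, "wz": 2, "claw": -1}])

```text
time: 1.98
ee_pos: [0.5746, 0.1799, 0.1373]
eef_rot: [0.495, -3.097, 0.002]
wrist_force: [-0.7, 0.0, -0.8]
gripper_width: 0.998
grip_force: 0.0
```

Run:
```python
from h import *
s=ctrl.read_state(); im=ctrl.camera("wrist")[:,:,::-1]
cv2.imwrite("pics/w2.png",im); c=wcam(s); print(s["ee_pos"],s["time"],R.from_rotvec(s["eef_rot"]).as_matrix(),s["joint_positions"])
for X in [(.581,.179,.0115),(.626,.193,.01),(.536,.1645,.01)]: print(proj(c,X))
```

```text
[0.5746 0.1799 0.1373] 1.9833 [[-0.9502 -0.3116 -0.0051]
 [-0.3116  0.9502 -0.002 ]
 [ 0.0054 -0.0003 -1.    ]] [ 0.6351  0.0602 -0.0648 -0.0014 -1.4511 -1.8888]
[276.5844 209.5909]
[276.0622 255.489 ]
[276.6685 157.4968]
```

View pics/w2.png

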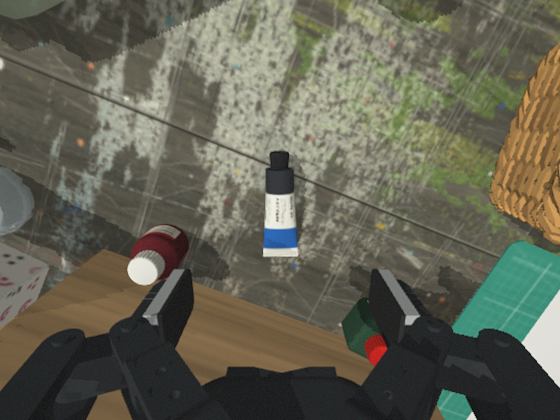

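The tube runs from (280,152) to (280,256), nearly straight along the image column, about 3 px from my prediction. Both inks are well clear of the fingers.

Run:
```python
from h import *
s=ctrl.read_state(); c=wcam(s); t=cam("top")
a=onz(c,(280,154),.011);b=onz(c,(280,255),.011);m=(a+b)/2
print(a,b,m,np.degrees(np.arctan2(*(b-a)[1::-1])),np.linalg.norm(b-a))
print(tri(c,(280,255),t,tc(351,180)),tri(c,(280,154),t,tc(387,294)))
y=np.degrees(np.arctan2(*(b-a)[1::-1]))+180
up=(m[0],m[1],.18,y,0); dn=(m[0],m[1],.002,y,0)
plan(dn); plan(up,(.436,.397,.18,185,0),(.436,.397,.045,185,0),start=dn)
# basket check in wrist image? top-view basket fit
im=cv2.imread("pics/top0.png"); h=cv2.cvtColor(im,cv2.COLOR_BGR2HSV)
k=cv2.inRange(h[220:320,135:215],(8,90,70),(22,255,255)); print(cv2.minAreaRect(cv2.findNonZero(cv2.morphologyEx(k,5-3,np.ones((3,3))))))
```

```text
[0.5323 0.1647 0.011 ] [0.6247 0.1948 0.011 ] [0.5785 0.1798 0.011 ] 18.07545222993103 0.09710864390248963
[ 0.6324  0.1947 -0.0036] [0.5324 0.164  0.0131]
xyz [-0.0048  0.0003  0.1367] w [-0.04 -0.24  0.04] rows 3.3
xyz [ 0.     0.    -0.178] w [0. 0. 0.] rows 4.3
xyz [0.0681 0.2507 0.    ] w [ 0.    0.   13.08] rows 6.2
xyz [0.    0.    0.135] w [0. 0. 0.] rows 3.2
((41.07744598388672, 49.900726318359375), (83.76287841796875, 63.67654800415039), 88.15238952636719)
```

Emit:
send_rows(newtons=30, steps=[{"x": -0.005, "y": 0, "z": 0.042, "wx": 0, "wy": 0, "wz": 0, "claw": -0.5}, {"x": -0.005, "y": 0, "z": 0.084, "wx": 0, "wy": 0, "wz": 0, "claw": -0.5}, {"x": -0.005, "y": 0, "z": 0.115, "wx": 0, "wy": 0, "wz": 0, "claw": -0.5}, {"x": -0.005, "y": 0, "z": 0.133, "wx": 0, "wy": 0, "wz": 0, "claw": -0.5}, {"x": -0.005, "y": 0, "z": 0.133, "wx": 0, "wy": 0, "wz": 0, "claw": -0.5}, {"x": -0.005, "y": 0, "z": 0.133, "wx": 0, "wy": 0, "wz": 0, "claw": 1}, {"x": -0.005, "y": 0, "z": 0.133, "wx": 0, "wy": 0, "wz": 0, "claw": 1}, {"x": -0.005, "y": 0, "z": 0.133, "wx": 0, "wy": 0, "wz": 0, "claw": 1}])

```text
time: 2.7
ee_pos: [0.5813, 0.1789, 0.0113]
eef_rot: [-0.49, 3.099, 0.002]
wrist_force: [0.4, 1.4, 0.3]
gripper_width: 0.333
grip_force: 0.3
```

Emit:
send_rows(steps=[{"x": 0, "y": 0, "z": 0, "wx": 0, "wy": 0, "wz": 0, "claw": 1}, {"x": 0, "y": 0, "z": 0, "wx": 0, "wy": 0, "wz": 0, "claw": 1}, {"x": 0, "y": 0, "z": 0, "wx": 0, "wy": 0, "wz": 0, "claw": 1}, {"x": 0, "y": 0, "z": 0, "wx": 0, "wy": 0, "wz": 0, "claw": 1}])

```text
time: 3.03
ee_pos: [0.5813, 0.1791, 0.0113]
eef_rot: [-0.491, 3.099, 0.002]
wrist_force: [-1.2, 0.2, 6.5]
gripper_width: 0.283
grip_force: 27.8
```

The grip is too high, above mid-thickness. I'll open, go 10 mm lower and re-grip.

Emit:
send_rows(steps=[{"x": 0, "y": 0, "z": 0, "wx": 0, "wy": 0, "wz": 0, "claw": -0.3}, {"x": 0, "y": 0, "z": 0, "wx": 0, "wy": 0, "wz": 0, "claw": -0.3}, {"x": 0, "y": 0, "z": 0, "wx": 0, "wy": 0, "wz": 0, "claw": -0.3}, {"x": 0, "y": 0, "z": 0.005, "wx": 0, "wy": 0, "wz": 0, "claw": -0.3}, {"x": 0, "y": 0, "z": 0.008, "wx": 0, "wy": 0, "wz": 0, "claw": -0.3}, {"x": 0, "y": 0, "z": 0.008, "wx": 0, "wy": 0, "wz": 0, "claw": -0.3}, {"x": 0, "y": 0, "z": 0.008, "wx": 0, "wy": 0, "wz": 0, "claw": -0.3}])

```text
time: 3.62
ee_pos: [0.5795, 0.1781, -0.0004]
eef_rot: [0.491, -3.102, 0.001]
wrist_force: [-0.4, 0.3, 0.3]
gripper_width: 0.654
grip_force: 0.0
```

Emit:
send_rows(steps=[{"x": 0, "y": 0, "z": -0.002, "wx": 0, "wy": 0, "wz": 0, "claw": 1}, {"x": 0, "y": 0, "z": -0.002, "wx": 0, "wy": 0, "wz": 0, "claw": 1}, {"x": 0, "y": 0, "z": -0.002, "wx": 0, "wy": 0, "wz": 0, "claw": 1}, {"x": 0, "y": 0, "z": -0.002, "wx": 0, "wy": 0, "wz": 0, "claw": 1}, {"x": 0, "y": 0, "z": -0.002, "wx": 0, "wy": 0, "wz": 0, "claw": 1}, {"x": 0, "y": 0, "z": -0.002, "wx": 0, "wy": 0, "wz": 0, "claw": 1}])

```text
time: 4.12
ee_pos: [0.5803, 0.1785, 0.0031]
eef_rot: [-0.491, 3.102, 0.0]
wrist_force: [0.1, -0.6, 3.6]
gripper_width: 0.332
grip_force: 29.8
```

Emit:
send_rows(steps=[{"x": 0, "y": 0, "z": -0.042, "wx": 0, "wy": 0, "wz": 0, "claw": 1}, {"x": 0, "y": 0, "z": -0.084, "wx": 0, "wy": 0, "wz": 0, "claw": 1}, {"x": 0, "y": 0, "z": -0.126, "wx": 0, "wy": 0, "wz": 0, "claw": 1}, {"x": 0, "y": 0, "z": -0.16, "wx": 0, "wy": 0, "wz": 0, "claw": 1}, {"x": 0, "y": 0, "z": -0.16, "wx": 0, "wy": 0, "wz": 0, "claw": 1}])

```text
time: 4.53
ee_pos: [0.5829, 0.1792, 0.1717]
eef_rot: [-0.49, 3.09, 0.005]
wrist_force: [0.9, -0.6, 1.2]
gripper_width: 0.326
grip_force: 29.9
```

Emit:
send_rows(steps=[{"x": 0.069, "y": 0.252, "z": 0, "wx": 0, "wy": 0, "wz": 13, "claw": 1}, {"x": 0.069, "y": 0.252, "z": 0, "wx": 0, "wy": 0, "wz": 13, "claw": 1}, {"x": 0.069, "y": 0.252, "z": 0, "wx": 0, "wy": 0, "wz": 13, "claw": 1}, {"x": 0.069, "y": 0.252, "z": 0, "wx": 0, "wy": 0, "wz": 13, "claw": 1}, {"x": 0.069, "y": 0.252, "z": 0, "wx": 0, "wy": 0, "wz": 13, "claw": 1}, {"x": 0.069, "y": 0.252, "z": 0, "wx": 0, "wy": 0, "wz": 13, "claw": 1}, {"x": 0.069, "y": 0.252, "z": 0, "wx": 0, "wy": 0, "wz": 13, "claw": 1}, {"x": 0.069, "y": 0.252, "z": 0, "wx": 0, "wy": 0, "wz": 13, "claw": 1}])

```text
time: 5.2
ee_pos: [0.4339, 0.3994, 0.161]
eef_rot: [0.143, -3.137, 0.001]
wrist_force: [0.4, 0.3, -0.4]
gripper_width: 0.329
grip_force: 29.9
```

Run:
```python
from h import *
s=ctrl.read_state(); im=ctrl.camera("wrist")[:,:,::-1]
cv2.imwrite("pics/w3.png",im)
plan((.436,.397,.043,185,0))
```

```text
xyz [-0.0011 -0.0009  0.1182] w [-0.04 -0.08  0.16] rows 2.8
```

View pics/w3.png

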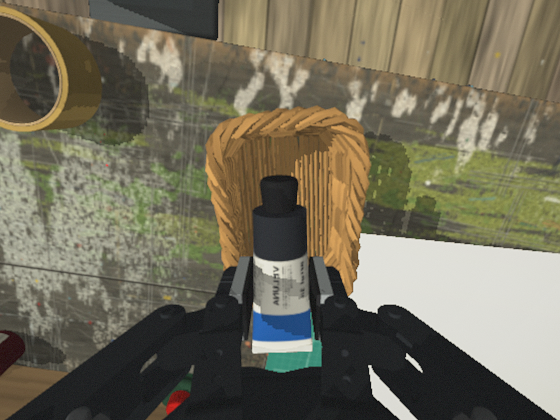

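The tube is held straight, aligned with the basket (near rim at row ~112). I'll check the far rim by projection.

Run:
```python
from h import *
s=ctrl.read_state(); c=wcam(s)
for X in [(.349,.4,.075),(.523,.4,.075),(.436,.335,.075),(.436,.465,.075)]: print(X,proj(c,X))
for u in [(285,108),(207,150),(369,150),(220,240),(355,270)]: print(u,onz(c,u,.075))
```

```text
(0.349, 0.4, 0.075) [293.368  102.6481]
(0.523, 0.4, 0.075) [272.9704 312.1496]
(0.436, 0.335, 0.075) [199.3751 212.0257]
(0.436, 0.465, 0.075) [363.4993 226.0949]
(285, 108) [0.3531 0.3945 0.075 ]
(207, 150) [0.3873 0.3402 0.075 ]
(369, 150) [0.3766 0.4586 0.075 ]
(220, 240) [0.4584 0.3518 0.075 ]
(355, 270) [0.4754 0.4648 0.075 ]
```

Emit:
send_rows(steps=[{"x": -0.005, "y": 0.004, "z": 0.04, "wx": 0, "wy": 0, "wz": 0, "claw": 1}, {"x": -0.005, "y": 0.004, "z": 0.08, "wx": 0, "wy": 0, "wz": 0, "claw": 1}, {"x": -0.005, "y": 0.004, "z": 0.11, "wx": 0, "wy": 0, "wz": 0, "claw": 1}, {"x": -0.005, "y": 0.004, "z": 0.13, "wx": 0, "wy": 0, "wz": 0, "claw": 1}, {"x": -0.005, "y": 0.004, "z": 0.13, "wx": 0, "wy": 0, "wz": 0, "claw": 1}, {"x": -0.005, "y": 0.004, "z": 0.13, "wx": 0, "wy": 0, "wz": 0, "claw": 1}])

```text
time: 5.75
ee_pos: [0.4416, 0.4, 0.0316]
eef_rot: [0.135, -3.138, 0.001]
wrist_force: [-0.2, -0.4, 0.1]
gripper_width: 0.325
grip_force: 37.6
```

Emit:
send_rows(steps=[{"x": 0, "y": 0, "z": 0, "wx": 0, "wy": 0, "wz": 0, "claw": 0.05}, {"x": 0, "y": 0, "z": 0, "wx": 0, "wy": 0, "wz": 0, "claw": 0.05}, {"x": 0, "y": 0, "z": 0, "wx": 0, "wy": 0, "wz": 0, "claw": 0.05}, {"x": 0, "y": 0, "z": 0, "wx": 0, "wy": 0, "wz": 0, "claw": 0.05}, {"x": 0, "y": 0, "z": 0, "wx": 0, "wy": 0, "wz": 0, "claw": 0.05}])

```text
time: 6.17
ee_pos: [0.4413, 0.4011, 0.0327]
eef_rot: [-0.137, 3.138, 0.001]
wrist_force: [0.6, 0.5, 1.9]
gripper_width: 0.476
grip_force: 0.7
```

Emit:
send_rows(steps=[{"x": 0, "y": 0, "z": -0.04, "wx": 0, "wy": 0, "wz": 0, "claw": 0.05}, {"x": 0, "y": 0, "z": -0.08, "wx": 0, "wy": 0, "wz": 0, "claw": 0.05}, {"x": 0, "y": 0, "z": -0.12, "wx": 0, "wy": 0, "wz": 0, "claw": -1}, {"x": 0, "y": 0, "z": -0.15, "wx": 0, "wy": 0, "wz": 0, "claw": -1}, {"x": 0, "y": 0, "z": -0.15, "wx": 0, "wy": 0, "wz": 0, "claw": -1}])

```text
time: 6.58
ee_pos: [0.4431, 0.4025, 0.1909]
eef_rot: [-0.136, 3.13, 0.012]
wrist_force: [0.5, 0.3, 0.4]
gripper_width: 0.88
grip_force: 0.0
```

Run:
```python
from h import *
s=ctrl.read_state(); im=ctrl.camera("wrist")[:,:,::-1]; t=ctrl.camera("top")[:,:,::-1]
w=cv2.resize(t[140:340,130:440],None,fx=1.29,fy=1.29,interpolation=2)
o=np.zeros((560,800,3),np.uint8); o[:w.shape[0],:w.shape[1]]=w; q=im[50:400,100:460][:, :]; o[260:560,440:800]=q[:300,:360]
cv2.imwrite("pics/c4.png",o); print(s["ee_pos"],s["joint_positions"])
b=(.4475,-.044); 
plan((.44,.25,.2,125,0),(.445,.10,.2,65,0),(.4475,.02,.2,10,0),(*b,.15,-48,0))
```

```text
[0.4431 0.4025 0.1909] [ 1.0738  0.0252 -0.0049  0.003  -1.5296 -2.5576]
xyz [ 0.0143 -0.1508 -0.0167] w [ 0.15 -0.02 59.98] rows 8.4
xyz [-0.1257 -0.0819  0.    ] w [ 0.  0. 60.] rows 8.4
xyz [-0.0714  0.0361  0.    ] w [ 0.  0. 55.] rows 7.7
xyz [-0.0111  0.063   0.05  ] w [ 0.  0. 58.] rows 8.1
```

View pics/c4.png

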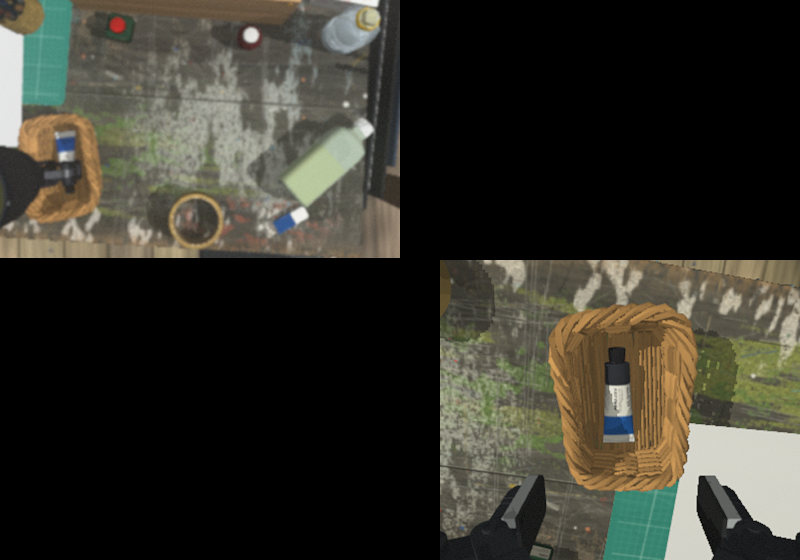

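The tube lies in the basket, seen in both views. The yaw has to increase to stay inside joint 6's range.

Run:
```python
from h import *
b=(.4475,-.044)
plan((.44,.25,.2,228,0),(.445,.10,.2,270,0),(*b,.17,312,0),(*b,.016,312,0))
```

```text
xyz [ 0.0143 -0.1508 -0.0167] w [  0.1    0.1  -43.02] rows 6.0
xyz [ 0.1081 -0.1041  0.    ] w [  0.   0. -42.] rows 5.9
xyz [ 0.144  -0.0025  0.03  ] w [ -0.  -0. -42.] rows 5.9
xyz [0.    0.    0.154] w [0. 0. 0.] rows 3.7
```

Emit:
send_rows(steps=[{"x": 0.014, "y": -0.151, "z": -0.017, "wx": 0, "wy": 0, "wz": -43, "claw": -1}, {"x": 0.014, "y": -0.151, "z": -0.017, "wx": 0, "wy": 0, "wz": -43, "claw": -1}, {"x": 0.014, "y": -0.151, "z": -0.017, "wx": 0, "wy": 0, "wz": -43, "claw": -1}, {"x": 0.014, "y": -0.151, "z": -0.017, "wx": 0, "wy": 0, "wz": -43, "claw": -1}, {"x": 0.014, "y": -0.151, "z": -0.017, "wx": 0, "wy": 0, "wz": -43, "claw": -1}, {"x": 0.014, "y": -0.151, "z": -0.017, "wx": 0, "wy": 0, "wz": -43, "claw": -1}, {"x": 0.014, "y": -0.151, "z": -0.017, "wx": 0, "wy": 0, "wz": -43, "claw": -1}])

```text
time: 7.27
ee_pos: [0.4396, 0.2485, 0.1976]
eef_rot: [1.282, -2.865, 0.001]
wrist_force: [0.1, 0.1, -0.9]
gripper_width: 0.997
grip_force: 0.0
```

Emit:
send_rows(steps=[{"x": 0.108, "y": -0.104, "z": 0, "wx": 0, "wy": 0, "wz": -42, "claw": -1}, {"x": 0.108, "y": -0.104, "z": 0, "wx": 0, "wy": 0, "wz": -42, "claw": -1}, {"x": 0.108, "y": -0.104, "z": 0, "wx": 0, "wy": 0, "wz": -42, "claw": -1}, {"x": 0.108, "y": -0.104, "z": 0, "wx": 0, "wy": 0, "wz": -42, "claw": -1}, {"x": 0.108, "y": -0.104, "z": 0, "wx": 0, "wy": 0, "wz": -42, "claw": -1}, {"x": 0.108, "y": -0.104, "z": 0, "wx": 0, "wy": 0, "wz": -42, "claw": -1}, {"x": 0.108, "y": -0.104, "z": 0, "wx": 0, "wy": 0, "wz": -42, "claw": -1}])

```text
time: 7.85
ee_pos: [0.4447, 0.0991, 0.1979]
eef_rot: [2.22, -2.22, -0.001]
wrist_force: [0.0, -0.6, -0.1]
gripper_width: 0.999
grip_force: 0.0
```

Emit:
send_rows(steps=[{"x": 0.144, "y": -0.002, "z": 0.03, "wx": 0, "wy": 0, "wz": -42, "claw": -1}, {"x": 0.144, "y": -0.002, "z": 0.03, "wx": 0, "wy": 0, "wz": -42, "claw": -1}, {"x": 0.144, "y": -0.002, "z": 0.03, "wx": 0, "wy": 0, "wz": -42, "claw": -1}, {"x": 0.144, "y": -0.002, "z": 0.03, "wx": 0, "wy": 0, "wz": -42, "claw": -1}, {"x": 0.144, "y": -0.002, "z": 0.03, "wx": 0, "wy": 0, "wz": -42, "claw": -1}, {"x": 0.144, "y": -0.002, "z": 0.03, "wx": 0, "wy": 0, "wz": -42, "claw": -1}, {"x": 0.144, "y": -0.002, "z": 0.03, "wx": 0, "wy": 0, "wz": -42, "claw": -1}, {"x": 0.144, "y": -0.002, "z": 0.03, "wx": 0, "wy": 0, "wz": -42, "claw": -1}])

```text
time: 8.52
ee_pos: [0.4468, -0.0443, 0.1682]
eef_rot: [2.866, -1.284, -0.003]
wrist_force: [0.6, -0.3, -0.0]
gripper_width: 0.998
grip_force: 0.0
```

Run:
```python
from h import *
s=ctrl.read_state(); im=ctrl.camera("wrist")[:,:,::-1]; cv2.imwrite("pics/w5.png",im); c=wcam(s)
print(s["ee_pos"],s["time"],R.from_rotvec(s["eef_rot"]).as_matrix()[:,0])
g=cv2.inRange(cv2.cvtColor(im,cv2.COLOR_BGR2HSV),(28,28,90),(75,255,255))
g=cv2.morphologyEx(g,cv2.MORPH_OPEN,np.ones((5,5)))
n,l,st,ce=cv2.connectedComponentsWithStats(g); i=1+st[1:,4].argmax(); print(st[i],ce[i])
m=(l==i).astype(np.uint8); cn=max(cv2.findContours(m,0,2)[0],key=cv2.contourArea); box=cv2.boxPoints(cv2.minAreaRect(cn)); print(cv2.minAreaRect(cn))
for q in box: print(q,onz(c,q,.064))
for v in range(60,400,40):
    r=np.flatnonzero(m[v]); 
    if len(r): print(v,r.min(),r.max(),onz(c,(r.min(),v),.064),onz(c,(r.max(),v),.064))
```

```text
[ 0.4468 -0.0443  0.1682] 8.5167 [ 0.6656 -0.7463 -0.0012]
[  201   128   119   216 12404] [276.3647 223.4108]
((273.48638916015625, 242.25665283203125), (97.996826171875, 231.43788146972656), 15.226426124572754)
[195.8163 341.0447] [0.4189 0.1126 0.064 ]
[256.5998 117.7313] [ 0.5099 -0.0866  0.064 ]
[351.1565 143.4686] [ 0.4419 -0.1213  0.064 ]
[290.373 366.782] [0.3282 0.0746 0.064 ]
140 264 301 [ 0.4948 -0.0777  0.064 ] [ 0.4731 -0.097   0.064 ]
180 244 319 [ 0.4861 -0.0427  0.064 ] [ 0.4404 -0.0834  0.064 ]
220 245 317 [ 0.4633 -0.0165  0.064 ] [ 0.4176 -0.0573  0.064 ]
260 246 314 [0.4385 0.0121 0.064 ] [ 0.3934 -0.0282  0.064 ]
300 229 254 [0.4239 0.0545 0.064 ] [0.4065 0.039  0.064 ]
340 203 213 [0.4144 0.107  0.064 ] [0.4071 0.1005 0.064 ]
```

The mask shows the bottle's edges at columns 244–319 over rows 180–260. Its axis passes under the tool with under 1 mm lateral error and about 1° of yaw, so I'll descend and grip.

Emit:
send_rows(newtons=50, steps=[{"x": 0, "y": 0, "z": 0.042, "wx": 0, "wy": 0, "wz": 1, "claw": -1}, {"x": 0, "y": 0, "z": 0.08, "wx": 0, "wy": 0, "wz": 1, "claw": -1}, {"x": 0, "y": 0, "z": 0.11, "wx": 0, "wy": 0, "wz": 1, "claw": -1}, {"x": 0, "y": 0, "z": 0.135, "wx": 0, "wy": 0, "wz": 1, "claw": -1}, {"x": 0, "y": 0, "z": 0.152, "wx": 0, "wy": 0, "wz": 1, "claw": -1}, {"x": 0, "y": 0, "z": 0.152, "wx": 0, "wy": 0, "wz": 1, "claw": -1}, {"x": 0, "y": 0, "z": 0.152, "wx": 0, "wy": 0, "wz": 1, "claw": -1}])

```text
time: 9.15
ee_pos: [0.4466, -0.0443, 0.0168]
eef_rot: [2.855, -1.306, -0.002]
wrist_force: [-0.2, -0.1, 0.9]
gripper_width: 1.002
grip_force: 0.0
```

Emit:
send_rows(steps=[{"x": 0, "y": 0, "z": 0, "wx": 0, "wy": 0, "wz": 0, "claw": 1}, {"x": 0, "y": 0, "z": 0, "wx": 0, "wy": 0, "wz": 0, "claw": 1}, {"x": 0, "y": 0, "z": 0, "wx": 0, "wy": 0, "wz": 0, "claw": 1}, {"x": 0, "y": 0, "z": 0, "wx": 0, "wy": 0, "wz": 0, "claw": 1}, {"x": 0, "y": 0, "z": 0, "wx": 0, "wy": 0, "wz": 0, "claw": 1}, {"x": 0, "y": 0, "z": 0, "wx": 0, "wy": 0, "wz": 0, "claw": 1}])

```text
time: 9.65
ee_pos: [0.4486, -0.0442, 0.0195]
eef_rot: [-2.857, 1.303, -0.005]
wrist_force: [-0.5, 1.1, 6.9]
gripper_width: 0.744
grip_force: 57.1
```

Run:
```python
from h import *
n=np.array([.996,-.089]);t=np.array([.089,.996]);p0=np.array([.6935,.206])-.011*t
f=lambda s:p0+n*s
print(p0,f(-.0534))
plan((.4486,-.0442,.15,-49,0),(.455,.05,.17,-25,20),(.49,.15,.17,-5.1,52),(*f(-.10),.13,-5.1,57),(*f(-.08),.10,-5.1,57))
```

```text
[0.6925 0.195 ] [0.6393 0.1998]
xyz [ 0.0003 -0.0004 -0.1305] w [-0.17 -0.12 -0.03] rows 3.1
xyz [-0.0669 -0.0666 -0.02  ] w [  4.19  19.71 -23.75] rows 4.4
xyz [-0.0099 -0.1054 -0.0036] w [ 11.85  31.67 -16.31] rows 5.2
xyz [ 0.0286 -0.0629  0.1016] w [0. 5. 0.] rows 2.9
xyz [-0.0143  0.      0.0331] w [0. 0. 0.] rows 0.9
```

Emit:
send_rows(steps=[{"x": 0, "y": 0, "z": -0.04, "wx": 0, "wy": 0, "wz": 0, "claw": 1}, {"x": 0, "y": 0, "z": -0.08, "wx": 0, "wy": 0, "wz": 0, "claw": 1}, {"x": 0, "y": 0, "z": -0.11, "wx": 0, "wy": 0, "wz": 0, "claw": 1}, {"x": 0, "y": 0, "z": -0.13, "wx": 0, "wy": 0, "wz": 0, "claw": 1}, {"x": 0, "y": 0, "z": -0.13, "wx": 0, "wy": 0, "wz": 0, "claw": 1}])

```text
time: 10.07
ee_pos: [0.4491, -0.0441, 0.1525]
eef_rot: [-2.854, 1.302, -0.01]
wrist_force: [-0.4, -0.7, -2.7]
gripper_width: 0.746
grip_force: 60.1
```

Emit:
send_rows(steps=[{"x": -0.013, "y": -0.013, "z": -0.004, "wx": 0.8, "wy": 4, "wz": -4.8, "claw": 1}, {"x": -0.027, "y": -0.027, "z": -0.008, "wx": 1.7, "wy": 8, "wz": -9.6, "claw": 1}, {"x": -0.04, "y": -0.04, "z": -0.012, "wx": 2.5, "wy": 12, "wz": -14.4, "claw": 1}, {"x": -0.054, "y": -0.053, "z": -0.016, "wx": 3.4, "wy": 16, "wz": -19.2, "claw": 1}, {"x": -0.067, "y": -0.067, "z": -0.02, "wx": 4.2, "wy": 19.7, "wz": -23.7, "claw": 1}, {"x": -0.067, "y": -0.067, "z": -0.02, "wx": 4.2, "wy": 19.7, "wz": -23.7, "claw": 1}])

```text
time: 10.57
ee_pos: [0.4526, 0.0531, 0.1649]
eef_rot: [2.953, -0.641, 0.523]
wrist_force: [-0.1, -0.5, -4.4]
gripper_width: 0.743
grip_force: 60.0
```

Emit:
send_rows(steps=[{"x": -0.01, "y": -0.105, "z": -0.004, "wx": 11.8, "wy": 31.7, "wz": -16.3, "claw": 1}, {"x": -0.01, "y": -0.105, "z": -0.004, "wx": 11.8, "wy": 31.7, "wz": -16.3, "claw": 1}, {"x": -0.01, "y": -0.105, "z": -0.004, "wx": 11.8, "wy": 31.7, "wz": -16.3, "claw": 1}, {"x": -0.01, "y": -0.105, "z": -0.004, "wx": 11.8, "wy": 31.7, "wz": -16.3, "claw": 1}, {"x": -0.01, "y": -0.105, "z": -0.004, "wx": 11.8, "wy": 31.7, "wz": -16.3, "claw": 1}, {"x": -0.01, "y": -0.105, "z": -0.004, "wx": 11.8, "wy": 31.7, "wz": -16.3, "claw": 1}, {"x": -0.01, "y": -0.105, "z": -0.004, "wx": 11.8, "wy": 31.7, "wz": -16.3, "claw": 1}])

```text
time: 11.15
ee_pos: [0.5115, 0.1672, 0.1939]
eef_rot: [2.799, -0.142, 1.289]
wrist_force: [0.2, -0.5, -3.1]
gripper_width: 0.744
grip_force: 63.8
```

Run:
```python
from h import *
n=np.array([.996,-.089]);t=np.array([.089,.996]);p0=np.array([.6935,.206])-.011*t
f=lambda s:p0+n*s
s=ctrl.read_state(); print(s["ee_pos"],s["joint_positions"],R.from_rotvec(s["eef_rot"]).as_matrix())
plan((*f(-.10),.13,-5.1,57),(*f(-.08),.10,-5.1,57))
```

```text
[0.5115 0.1672 0.1939] [ 1.0496 -0.7634 -1.0827  0.9287 -1.0628  0.0206] [[ 0.6469 -0.1074  0.755 ]
 [-0.0597 -0.9941 -0.0903]
 [ 0.7603  0.0133 -0.6495]]
xyz [ 0.0019 -0.0462  0.0997] w [ 1.31  7.51 -0.03] rows 2.6
xyz [-0.0143  0.      0.0331] w [0. 0. 0.] rows 0.9
```

Joint 3 is at its limit because the hand is too close in. Moving outward should relieve it, so I'll do that first.

Run:
```python
from h import *
n=np.array([.996,-.089]);t=np.array([.089,.996]);p0=np.array([.6935,.206])-.011*t
f=lambda s:p0+n*s
plan((*f(-.12),.19,-5.1,49),(*f(-.10),.13,-5.1,49))
```

```text
xyz [ 0.0345 -0.045   0.0455] w [ 1.31 -0.49 -0.12] rows 1.7
xyz [-0.0322  0.      0.0545] w [0. 0. 0.] rows 1.5
```

Emit:
send_rows(steps=[{"x": 0.017, "y": -0.022, "z": 0.023, "wx": 0.6, "wy": -0.3, "wz": 0, "claw": 1}, {"x": 0.034, "y": -0.045, "z": 0.045, "wx": 1.3, "wy": -0.5, "wz": 0, "claw": 1}, {"x": 0.034, "y": -0.045, "z": 0.045, "wx": 1.3, "wy": -0.5, "wz": 0, "claw": 1}, {"x": 0.034, "y": -0.045, "z": 0.045, "wx": 1.3, "wy": -0.5, "wz": 0, "claw": 1}])

```text
time: 11.48
ee_pos: [0.5722, 0.2039, 0.1847]
eef_rot: [2.82, -0.13, 1.274]
wrist_force: [-1.0, 0.1, -4.5]
gripper_width: 0.743
grip_force: 63.9
```

Run:
```python
from h import *
n=np.array([.996,-.089]);t=np.array([.089,.996]);p0=np.array([.6935,.206])-.011*t
f=lambda s:p0+n*s
s=ctrl.read_state(); print(s["ee_pos"],s["joint_positions"],R.from_rotvec(s["eef_rot"]).as_matrix())
plan((*f(-.10),.13,-5.1,52),(*f(-.085),.11,-5.1,52))
```

```text
[0.5722 0.2039 0.1847] [ 0.9184 -0.5106 -0.9536  0.9801 -0.8771 -0.003 ] [[ 0.6584 -0.0943  0.7467]
 [-0.0581 -0.9955 -0.0745]
 [ 0.7504  0.0057 -0.6609]]
xyz [-0.0274 -0.0023  0.0516] w [0.45 3.37 0.05] rows 1.4
xyz [-0.0065  0.      0.0241] w [0. 0. 0.] rows 0.6
```

Emit:
send_rows(steps=[{"x": -0.014, "y": -0.002, "z": 0.026, "wx": 0.4, "wy": 1.7, "wz": 0, "claw": 1}, {"x": -0.027, "y": -0.002, "z": 0.052, "wx": 0.4, "wy": 3.4, "wz": 0, "claw": 1}, {"x": -0.027, "y": -0.002, "z": 0.052, "wx": 0.4, "wy": 3.4, "wz": 0, "claw": 1}])

```text
time: 11.73
ee_pos: [0.5918, 0.2025, 0.1268]
eef_rot: [2.784, -0.118, 1.36]
wrist_force: [-0.7, -2.0, -5.9]
gripper_width: 0.746
grip_force: 63.8
```

Run:
```python
from h import *
n=np.array([.996,-.089]);t=np.array([.089,.996]);p0=np.array([.6935,.206])-.011*t
f=lambda s:p0+n*s
s=ctrl.read_state(); print(s["ee_pos"],s["joint_positions"],R.from_rotvec(s["eef_rot"]).as_matrix())
plan((*f(-.08),.092,-5.1,52),(*f(-.08),.07,-5.1,52)); plan((*f(-.08),.094,-5.1,56))
```

```text
[0.5918 0.2025 0.1268] [ 0.7685 -0.4329 -1.0692  1.2662 -0.6751 -0.2305] [[ 0.6126 -0.0861  0.7857]
 [-0.0505 -0.9963 -0.0697]
 [ 0.7888  0.003  -0.6147]]
xyz [-0.0145 -0.0016  0.038 ] w [-0.02 -0.07  0.24] rows 1.0
xyz [-0.0173 -0.      0.0135] w [0. 0. 0.] rows 0.5
xyz [-0.013  -0.0016  0.0368] w [-0.03  3.93  0.24] rows 0.9
```

```bash
cat > kin.py <<'E'
from h import *
from scipy.optimize import least_squares
D=[((.2246,-.5561,.2304),(0,0,-1),(-.8533,.0408,.0839)),((.5746,.1799,.1373),(0,0,-1),(.6351,.0602,-.0648)),((.4431,.4025,.1909),(0,0,-1),(1.0738,.0252,-.0049)),
((.5115,.1672,.1939),(.755,-.0903,-.6495),(1.0496,-.7634,-1.0827)),((.5722,.2039,.1847),(.7467,-.0745,-.6609),(.9184,-.5106,-.9536)),((.5918,.2025,.1268),(.7857,-.0697,-.6147),(.7685,-.4329,-1.0692))]
def W(p,j):
    L,d,h,a,b,o,e=p; q=j[2]-j[1]
    r=o+a*np.sin(j[1])+b*np.cos(q)-e*np.sin(q); z=h+a*np.cos(j[1])+b*np.sin(q)+e*np.cos(q)
    c,s=np.cos(j[0]),np.sin(j[0]); return np.array([c*r+s*d,s*r-c*d,z])
res=lambda p:np.concatenate([W(p,j)-(np.array(t)-p[0]*np.array(z)) for t,z,j in D]+[0.01*np.array([p[5],p[6]])])
S=least_squares(res,[.25,.2,.3,.4,.4,0,0]); p=S.x
def ik(pos,yaw,pitch):
    w=np.array(pos)-p[0]*rot(yaw,pitch).as_matrix()[:,2]
    return least_squares(lambda j:W(p,j)-w,[.8,-.4,-.8])
E
python3 - <<'E'
from kin import *
print(p,abs(S.fun).max())
n=np.array([.996,-.089]);t=np.array([.089,.996]);p0=np.array([.6935,.206])-.011*t
for th in (45,48,50,52,55):
    c,s=np.cos(np.radians(th)),np.sin(np.radians(th))
    sB=-max(.156*c+.032*s,.175*c+.0155*s); X=sB+.088*c+.0125*s; Z=.032*c+.088*s-.0125*c
    for q in (p0+n*X,):
        r=ik((*q,Z),-5.1,th); print("lean",th,X,Z,r.x,r.cost)
for ph in (0,15,25,35,45):
    for X in (-.17,-.07):
        q=p0+n*X; r=ik((*q,.02),-5.1,ph); print("push",ph,X,r.x,r.cost)
E
```

```text
[0.2127 0.1893 0.0375 0.2955 0.1491 0.3984 0.0845] 0.04772952566770394
lean 45 -0.06363961030678929 0.07601397897755385 [ 0.7889 -0.1549 -1.316 ] 3.358718046494283e-17
lean 48 -0.06044379722965286 0.07844479146600841 [ 0.7959 -0.1539 -1.3573] 1.984345044528621e-16
lean 50 -0.058647424099504755 0.07994626938335758 [ 0.8009 -0.1515 -1.3871] 7.206624415182028e-16
lean 52 -0.05723119001747585 0.08135034508624187 [ 0.8061 -0.1478 -1.4192] 1.074133500443538e-28
lean 55 -0.05497666253550648 0.08327012040627667 [ 0.8133 -0.1359 -1.4695] 3.0065931177142243e-27
push 0 -0.17 [ 0.7243 -0.021  -1.1618] 1.1104148192151236e-17
push 0 -0.07 [ 0.6059  0.28   -0.7807] 1.9188771889308898e-28
push 15 -0.17 [ 0.8065 -0.1927 -1.3469] 2.455032390280652e-17
push 15 -0.07 [ 0.6668  0.1356 -1.0387] 1.2363497612354537e-17
push 25 -0.17 [ 0.8666 -0.2897 -1.487 ] 1.89121989455105e-16
push 25 -0.07 [ 0.7107  0.0665 -1.2219] 2.344642906922565e-27
push 35 -0.17 [ 0.9285 -0.3551 -1.6497] 9.352888196323889e-27
push 35 -0.07 [ 0.7554  0.038  -1.4199] 2.381749161327743e-22
push 45 -0.17 [ 0.9893 -0.324  -1.8739] 1.7615622581046546e-16
push 45 -0.07 [ 0.799   0.0938 -1.6494] 3.4319264297666455e-25
```

```bash
cat > kin.py <<'E'
from h import *
from scipy.optimize import least_squares
import itertools
J=np.array([[-.8533,.0408,.0839,-.0004,-1.6155,-.3337],[.6351,.0602,-.0648,-.0014,-1.4511,-1.8888],[1.0738,.0252,-.0049,.003,-1.5296,-2.5576],
[1.0496,-.7634,-1.0827,.9287,-1.0628,.0206],[.9184,-.5106,-.9536,.9801,-.8771,-.003],[.7685,-.4329,-1.0692,1.2662,-.6751,-.2305]])
P=np.array([[.2246,-.5561,.2304],[.5746,.1799,.1373],[.4431,.4025,.1909],[.5115,.1672,.1939],[.5722,.2039,.1847],[.5918,.2025,.1268]])
M=[rot(202,0),rot(198.16,0),rot(184.9,0)]+[R.from_matrix(m) for m in ([[.6469,-.1074,.755],[-.0597,-.9941,-.0903],[.7603,.0133,-.6495]],[[.6584,-.0943,.7467],[-.0581,-.9955,-.0745],[.7504,.0057,-.6609]],[[.6126,-.0861,.7857],[-.0505,-.9963,-.0697],[.7888,.003,-.6147]])]
AX="zyyxy"
def fr(j,s):
    out=[];r=R.identity()
    for k in range(5): r=r*R.from_euler(AX[k],s[k]*j[k]); out.append(r)
    return out
best=None
for s in itertools.product([1],[1,-1],[1,-1],[1,-1],[1,-1],[1,-1]):
    # tool = r5 * Rx(s6 j6) * C ; C must be constant
    C=[(fr(j,s)[4]*R.from_euler('x',s[5]*j[5])).inv()*m for j,m in zip(J,M)]
    e=(R.concatenate(C).mean().inv()*R.concatenate(C)).magnitude().max()
    if best is None or e<best[0]: best=(e,s,R.concatenate(C).mean())
e0,sg,C0=best
def pos(p,j):
    f=fr(j,sg); z=f[4]*R.from_euler('x',sg[5]*j[5])*C0
    return f[0].apply([p[0],p[1],p[2]])+f[1].apply([0,0,p[3]])+f[2].apply([p[4],0,p[5]])+f[3].apply([0,p[6],p[7]])+p[8]*z.as_matrix()[:,2], z
fit=least_squares(lambda p:np.r_[np.concatenate([pos(p,j)[0]-q for j,q in zip(J,P)]),.002*p],[0,.2,.3,.4,.4,0,0,0,.25])
p=fit.x
lo=np.array([-2.56,-1.29,-1.07,-3.29,-2.81,-2.99]);hi=np.array([2.56,2.01,1.49,1.98,-.18,2.99])
def ik(q,yaw,pitch,x0=J[5]):
    T=rot(yaw,pitch)
    def f(j):
        a,z=pos(p,j); return np.r_[a-q,.2*(z.inv()*T).as_rotvec()]
    r=least_squares(f,np.clip(x0,lo+.01,hi-.01),bounds=(lo,hi)); return r.x,np.sqrt(2*r.cost)
E
python3 - <<'E'
from kin import *
print(e0,sg,C0.as_rotvec(),p,abs(fit.fun).max())
n=np.array([.996,-.089]);t=np.array([.089,.996]);p0=np.array([.6935,.206])-.011*t
for th in (45,48,50,52,55):
    c,s=np.cos(np.radians(th)),np.sin(np.radians(th))
    sB=-max(.156*c+.032*s,.175*c+.0155*s); X=sB+.088*c+.0125*s; Z=.032*c+.088*s-.0125*c
    print("lean",th,X,Z,*ik(np.r_[p0+n*X,Z],-5.1,th))
for ph in (0,15,25,35,45):
    for X in (-.17,-.07): print("push",ph,X,*ik(np.r_[p0+n*X,.02],-5.1,ph))
E
```

```text
0.010262913076954544 (1, 1, -1, -1, -1, -1) [-1.2077  1.2086 -1.2101] [-0.0005  0.0002  0.1526  0.4005  0.552   0.001  -0.1964 -0.001   0.346 ] 0.001104034662684184
lean 45 -0.06363961030678929 0.07601397897755385 [ 0.701  -0.2499 -0.9551  1.1636 -0.5798 -0.1443] 1.0542189860581013e-09
lean 48 -0.06044379722965286 0.07844479146600841 [ 0.6471 -0.2568 -0.995   1.325  -0.5414 -0.2606] 6.004521221073639e-12
lean 50 -0.058647424099504755 0.07994626938335758 [ 0.6037 -0.2606 -1.0183  1.4432 -0.5169 -0.344 ] 1.3400200233532416e-10
lean 52 -0.05723119001747585 0.08135034508624187 [ 0.5551 -0.2642 -1.0385  1.5695 -0.4941 -0.432 ] 2.0250401336208356e-10
lean 55 -0.05497666253550648 0.08327012040627667 [ 0.4724 -0.2677 -1.0601  1.7738 -0.4627 -0.5726] 4.222207690808421e-13
push 0 -0.17 [ 0.7375  0.0243 -0.3215  0.0007 -1.2264  0.7443] 1.1056511598303072e-11
push 0 -0.07 [ 0.6171  0.2552 -0.066   0.0008 -1.2509  0.8646] 3.669767014566861e-14
push 15 -0.17 [ 0.8678 -0.1815 -0.6258  0.2564 -0.9901  0.4874] 7.207627807762648e-14
push 15 -0.07 [ 0.7139  0.0591 -0.3882  0.2312 -0.9537  0.6497] 6.80023289924132e-09
push 25 -0.17 [ 0.9394 -0.3013 -0.8375  0.4966 -0.864   0.2481] 4.84597919566926e-09
push 25 -0.07 [ 0.763  -0.0529 -0.617   0.4761 -0.769   0.4126] 5.128982205454918e-09
push 35 -0.17 [ 0.9638 -0.3905 -1.0364  0.8001 -0.7686 -0.03  ] 2.1018073379588655e-12
push 35 -0.07 [ 0.7513 -0.1384 -0.8449  0.8503 -0.6058  0.0771] 1.1174169710776566e-11
push 45 -0.17 [ 0.9705 -0.3492 -1.07    0.9796 -0.7938 -0.2091] 0.022004069313119563
push 45 -0.07 [ 0.597  -0.1857 -1.0274  1.4288 -0.4706 -0.3661] 4.28977179233567e-09
```

The kinematic model fits to about 1 mm. A 52° lean is reachable, and pushing with the tool pitched 35–40° is too.

Run:
```python
from kin import *
n=np.array([.996,-.089]);t=np.array([.089,.996]);p0=np.array([.6935,.206])-.011*t
f=lambda s:p0+n*s
A=(*f(-.072),.09,-5.1,52)
plan(A); plan((*f(-.072),.08,-5.1,52),(*f(-.052),.08,-5.1,52),start=A)
print(ik(np.array(A[:3]),-5.1,52))
```

```text
xyz [-0.0112 -0.0015  0.0455] w [-0.02 -0.07  0.24] rows 1.1
xyz [-0.0079 -0.      0.0062] w [0. 0. 0.] rows 0.2
xyz [0.0123 0.     0.0158] w [0. 0. 0.] rows 0.5
(array([ 0.6177, -0.3111, -1.0582,  1.4821, -0.5406, -0.381 ]), np.float64(3.8551492155386994e-14))
```

Emit:
send_rows(steps=[{"x": -0.004, "y": -0.001, "z": 0.015, "wx": 0, "wy": 0, "wz": 0, "claw": 1}, {"x": -0.007, "y": -0.001, "z": 0.03, "wx": 0, "wy": 0, "wz": 0, "claw": 1}, {"x": -0.011, "y": -0.001, "z": 0.045, "wx": 0, "wy": 0, "wz": 0, "claw": 1}, {"x": -0.011, "y": -0.001, "z": 0.045, "wx": 0, "wy": 0, "wz": 0, "claw": 1}, {"x": -0.011, "y": -0.001, "z": 0.045, "wx": 0, "wy": 0, "wz": 0, "claw": 1}, {"x": -0.011, "y": -0.001, "z": 0.045, "wx": 0, "wy": 0, "wz": 0, "claw": 1}])

```text
time: 12.23
ee_pos: [0.6231, 0.2056, 0.103]
eef_rot: [2.786, -0.123, 1.378]
wrist_force: [0.3, 0.1, -3.5]
gripper_width: 0.74
grip_force: 63.9
```

Run:
```python
from h import *
n=np.array([.996,-.089]);t=np.array([.089,.996]);p0=np.array([.6935,.206])-.011*t
s=ctrl.read_state(); d=np.array(s["ee_pos"])[:2]-p0; print(d@n,d@t,s["ee_pos"],s["wrist_force"],R.from_rotvec(s["eef_rot"]).as_matrix())
for n_ in("wrist","scene"): cv2.imwrite(f"pics/lean_{n_}.png",ctrl.camera(n_)[:,:,::-1])
a=cv2.imread("pics/lean_scene.png")[130:340,150:430]; b=cv2.imread("pics/lean_wrist.png")
cv2.imwrite("pics/lean.png",np.hstack([cv2.resize(a,(400,300),interpolation=2),cv2.resize(b,(400,300))]))
```

```text
-0.07011022593578366 0.004288919359389032 [0.6231 0.2056 0.103 ] [ 0.2901  0.0639 -3.4595] [[ 0.6045 -0.0842  0.7922]
 [-0.0572 -0.9964 -0.0623]
 [ 0.7946 -0.0077 -0.6071]]
```

View pics/lean.png

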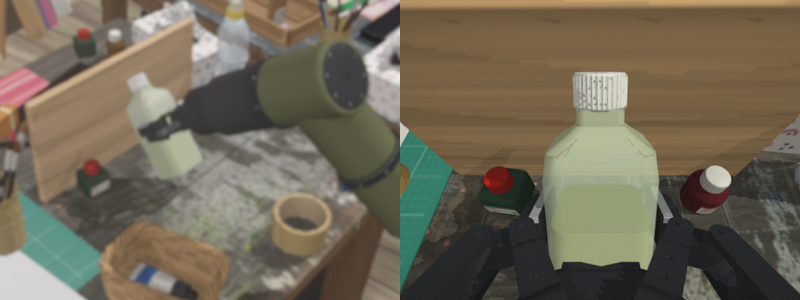

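The bottle is held square, cap up, centred between the inks. In the wrist view the bottle spans columns 545–657, with the ink edges at 537 and 683 behind it. I'll lower it to the table.

Emit:
send_rows(steps=[{"x": -0.004, "y": 0, "z": 0.003, "wx": 0, "wy": 0, "wz": 0, "claw": 1}, {"x": -0.008, "y": 0, "z": 0.006, "wx": 0, "wy": 0, "wz": 0, "claw": 1}, {"x": -0.012, "y": 0, "z": 0.009, "wx": 0, "wy": 0, "wz": 0, "claw": 1}, {"x": -0.012, "y": 0, "z": 0.009, "wx": 0, "wy": 0, "wz": 0, "claw": 1}, {"x": -0.012, "y": 0, "z": 0.009, "wx": 0, "wy": 0, "wz": 0, "claw": 1}])

```text
time: 12.75
ee_pos: [0.6229, 0.2064, 0.0875]
eef_rot: [2.787, -0.12, 1.378]
wrist_force: [0.1, -1.0, -4.4]
gripper_width: 0.742
grip_force: 63.8
```

```bash
cat > st.py <<'E'
from h import *
n=np.array([.996,-.089]);t=np.array([.089,.996]);p0=np.array([.6935,.206])-.011*t
s=ctrl.read_state(); d=np.array(s["ee_pos"])[:2]-p0; m=R.from_rotvec(s["eef_rot"]).as_matrix()
print("s,y,z",d@n,d@t,s["ee_pos"][2],"F",s["wrist_force"],"pitch",np.degrees(np.arctan2(m[2,0],-m[2,2])),"yaw",np.degrees(np.arctan2(m[1,0],m[0,0])),"j",s["joint_positions"],"t",s["time"])
E
python3 st.py
```

```text
s,y,z -0.07032088273099901 0.005132097681766787 0.08754149489174459 F [ 0.1251 -0.9523 -4.3731] pitch 52.61210600215486 yaw -5.2808594829482445 j [ 0.5878 -0.3022 -1.0623  1.5522 -0.5124 -0.432 ] t 12.75
```

Emit:
send_rows(steps=[{"x": -0.002, "y": 0.002, "z": 0.001, "wx": 0, "wy": 0, "wz": 0, "claw": 1}, {"x": -0.003, "y": 0.005, "z": 0.0025, "wx": 0, "wy": 0, "wz": 0, "claw": 1}, {"x": -0.005, "y": 0.005, "z": 0.0035, "wx": 0, "wy": 0, "wz": 0, "claw": 1}, {"x": -0.005, "y": 0.005, "z": 0.0035, "wx": 0, "wy": 0, "wz": 0, "claw": 1}, {"x": -0.005, "y": 0.005, "z": 0.0035, "wx": 0, "wy": 0, "wz": 0, "claw": 1}])

```text
time: 13.17
ee_pos: [0.623, 0.2013, 0.0823]
eef_rot: [2.786, -0.121, 1.38]
wrist_force: [-1.2, -0.7, 1.6]
gripper_width: 0.745
grip_force: 64.2
```

```bash
python3 st.py
```

```text
s,y,z -0.0698007859844945 4.002114095701462e-05 0.08229576441026941 F [-1.2177 -0.7292  1.5947] pitch 52.69710147117467 yaw -5.348587316720323 j [ 0.558  -0.3033 -1.0738  1.5942 -0.4919 -0.4565] t 13.1667
```

The table is touched (+6 N change). Next I'll ease forward to the board.

Emit:
send_rows(steps=[{"x": 0.0025, "y": 0, "z": 0.003, "wx": 0, "wy": 0, "wz": 0, "claw": 1}, {"x": 0.0045, "y": 0, "z": 0.0055, "wx": 0, "wy": 0, "wz": 0, "claw": 1}, {"x": 0.006, "y": 0, "z": 0.0075, "wx": 0, "wy": 0, "wz": 0, "claw": 1}, {"x": 0.006, "y": 0, "z": 0.0075, "wx": 0, "wy": 0, "wz": 0, "claw": 1}, {"x": 0.006, "y": 0, "z": 0.0075, "wx": 0, "wy": 0, "wz": 0, "claw": 1}])

```text
time: 13.58
ee_pos: [0.6325, 0.2011, 0.0821]
eef_rot: [2.787, -0.12, 1.38]
wrist_force: [-0.9, 0.4, 4.3]
gripper_width: 0.742
grip_force: 64.5
```

```bash
python3 st.py
```

```text
s,y,z -0.060278727448716346 0.0006700521828385776 0.0820549828260656 F [-0.8686  0.3728  4.3062] pitch 52.65170576674924 yaw -5.312559385527623 j [ 0.5314 -0.2793 -1.0548  1.6228 -0.4719 -0.4677] t 13.5833
```

Emit:
send_rows(steps=[{"x": 0.0015, "y": 0, "z": 0.0015, "wx": 0, "wy": 0, "wz": 0, "claw": 1}, {"x": 0.0025, "y": 0, "z": 0.003, "wx": 0, "wy": 0, "wz": 0, "claw": 1}, {"x": 0.0035, "y": 0, "z": 0.0045, "wx": 0, "wy": 0, "wz": 0, "claw": 1}, {"x": 0.0035, "y": 0, "z": 0.0045, "wx": 0, "wy": 0, "wz": 0, "claw": 1}])

```text
time: 13.92
ee_pos: [0.6377, 0.2004, 0.0813]
eef_rot: [2.787, -0.119, 1.378]
wrist_force: [-7.9, 2.2, 6.5]
gripper_width: 0.739
grip_force: 64.1
```

```bash
python3 st.py
```

```text
s,y,z -0.05503093177304164 0.0004596191325817239 0.0812707946264765 F [-7.8986  2.1729  6.4817] pitch 52.61265024299026 yaw -5.218185851004443 j [ 0.5158 -0.2658 -1.0448  1.6405 -0.461  -0.4746] t 13.9167
```

Firm contact with the board. I'll plan the release, the retreat and the push path.

Run:
```python
from kin import *
n=np.array([.996,-.089]);t=np.array([.089,.996]);p0=np.array([.6935,.206])-.011*t
f=lambda s:p0+n*s
x=J[5]
W=[(-.055,.0813,52.6),(-.079,.0995,52.6),(-.095,.1115,52.6),(-.103,.118,52.6),(-.12,.13,45),(-.16,.13,35),(-.175,.05,33),(-.175,.018,33),(-.165,.016,34),(-.13,.016,36),(-.10,.016,38),(-.08,.016,40),(-.066,.016,40)]
prev=None
for w in W:
    x,e=ik(np.r_[f(w[0]),w[1]],-5.2,w[2],x); print(w,x.round(3),round(e,5))
    c=(*f(w[0]),w[1],-5.2,w[2])
    if prev: plan(c,start=prev)
    prev=c
```

```text
(-0.055, 0.0813, 52.6) [ 0.535 -0.259 -1.04   1.614 -0.486 -0.464] 0.0
(-0.079, 0.0995, 52.6) [ 0.648 -0.341 -1.068  1.45  -0.57  -0.363] 0.0
xyz [-0.0001  0.     -0.0301] w [0. 0. 0.] rows 0.7
(-0.095, 0.1115, 52.6) [ 0.734 -0.388 -1.07   1.332 -0.645 -0.292] 0.00218
xyz [-0.0002  0.     -0.02  ] w [0. 0. 0.] rows 0.5
(-0.103, 0.118, 52.6) [ 0.773 -0.413 -1.07   1.281 -0.683 -0.262] 0.00309
xyz [ 0.0003  0.     -0.0103] w [0. 0. 0.] rows 0.2
(-0.12, 0.13, 45) [ 0.893 -0.448 -0.976  0.958 -0.805 -0.024] 0.0
xyz [-0.0008  0.     -0.0208] w [-0.  -7.6  0. ] rows 1.1
(-0.16, 0.13, 35) [ 0.991 -0.472 -0.857  0.655 -0.982  0.172] 0.0
xyz [-0.0283  0.0001 -0.0283] w [ -0. -10.   0.] rows 1.4
(-0.175, 0.05, 33) [ 0.993 -0.426 -0.967  0.685 -0.865  0.075] 0.0
xyz [-0.0582  0.      0.0569] w [-0. -2. -0.] rows 2.0
(-0.175, 0.018, 33) [ 0.976 -0.386 -1.01   0.735 -0.792  0.015] 0.0
xyz [-0.0174  0.      0.0268] w [0. 0. 0.] rows 0.8
(-0.165, 0.016, 34) [ 0.949 -0.364 -1.013  0.778 -0.758 -0.006] 0.0
xyz [ 0.0073 -0.      0.0071] w [ 0.  1. -0.] rows 0.2
(-0.13, 0.016, 36) [ 0.86  -0.286 -0.988  0.877 -0.672 -0.032] 0.0
xyz [ 0.029  -0.0001  0.0196] w [-0.  2.  0.] rows 0.8
(-0.1, 0.016, 38) [ 0.778 -0.222 -0.97   0.99  -0.598 -0.08 ] 0.0
xyz [ 0.0243 -0.      0.0176] w [ 0.  2. -0.] rows 0.7
(-0.08, 0.016, 40) [ 0.712 -0.184 -0.97   1.115 -0.542 -0.151] 0.0
xyz [ 0.0158 -0.      0.0123] w [ 0.  2. -0.] rows 0.5
(-0.066, 0.016, 40) [ 0.684 -0.151 -0.943  1.13  -0.521 -0.145] 0.0
xyz [ 0.0107 -0.      0.009 ] w [0. 0. 0.] rows 0.3
```

Emit:
send_rows(steps=[{"x": 0, "y": 0, "z": 0, "wx": 0, "wy": 0, "wz": 0, "claw": -0.6}, {"x": 0, "y": 0, "z": 0, "wx": 0, "wy": 0, "wz": 0, "claw": -0.8}, {"x": 0, "y": 0, "z": 0, "wx": 0, "wy": 0, "wz": 0, "claw": -1}, {"x": 0, "y": 0, "z": 0, "wx": 0, "wy": 0, "wz": 0, "claw": -1}, {"x": 0, "y": 0, "z": 0, "wx": 0, "wy": 0, "wz": 0, "claw": -1}, {"x": 0, "y": 0, "z": 0, "wx": 0, "wy": 0, "wz": 0, "claw": -1}, {"x": 0, "y": 0, "z": 0, "wx": 0, "wy": 0, "wz": 0, "claw": -1}])

```text
time: 14.5
ee_pos: [0.6376, 0.2, 0.0808]
eef_rot: [2.787, -0.12, 1.377]
wrist_force: [0.9, 0.3, 0.9]
gripper_width: 0.998
grip_force: 0.0
```

```bash
python3 st.py
python3 - <<'E'
from h import *
print(ctrl.read_state()["gripper_width"])
im=ctrl.camera("wrist")[:,:,::-1]; cv2.imwrite("pics/rel_w.png",im)
def ext(im):
    g=cv2.inRange(cv2.cvtColor(im,cv2.COLOR_BGR2HSV),(28,28,90),(75,255,255)); n,l,st,c=cv2.connectedComponentsWithStats(cv2.morphologyEx(g,2,np.ones((5,5)))); i=1+st[1:,4].argmax(); return st[i],c[i]
print(ext(cv2.imread("pics/lean_wrist.png")),ext(im))
E
```

```text
s,y,z -0.05519363075559869 9.227825968006857e-05 0.08079015395061806 F [0.8841 0.2701 0.9268] pitch 52.565859187719134 yaw -5.263977525286743 j [ 0.516  -0.2658 -1.0453  1.6392 -0.4613 -0.4743] t 14.5
0.9983582394342805
(array([  199,   153,   164,   225, 30236], dtype=int32), array([280.7183, 269.4207])) (array([  198,   151,   164,   229, 30704], dtype=int32), array([279.6276, 269.9426]))
```

Nothing moved on release, so the bottle stays leaning. Now retreat, shut the fingers and come down behind the foot.

Emit:
send_rows(steps=[{"x": 0, "y": 0, "z": -0.01, "wx": 0, "wy": 0, "wz": 0, "claw": -1}, {"x": 0, "y": 0, "z": -0.025, "wx": 0, "wy": -1, "wz": 0, "claw": -1}, {"x": 0, "y": 0, "z": -0.045, "wx": 0, "wy": -3, "wz": 0, "claw": -1}, {"x": 0, "y": 0, "z": -0.065, "wx": 0, "wy": -5.5, "wz": 0, "claw": -1}, {"x": 0, "y": 0, "z": -0.081, "wx": 0, "wy": -7.6, "wz": 0, "claw": -1}, {"x": 0, "y": 0, "z": -0.081, "wx": 0, "wy": -7.6, "wz": 0, "claw": -1}])

```text
time: 15.05
ee_pos: [0.573, 0.2081, 0.1348]
eef_rot: [2.883, -0.124, 1.196]
wrist_force: [-0.8, 1.4, 0.9]
gripper_width: 0.997
grip_force: 0.0
```

Emit:
send_rows(steps=[{"x": -0.014, "y": 0, "z": -0.014, "wx": 0, "wy": -5, "wz": 0, "claw": 1}, {"x": -0.028, "y": 0, "z": -0.028, "wx": 0, "wy": -10, "wz": 0, "claw": 1}, {"x": -0.028, "y": 0, "z": -0.028, "wx": 0, "wy": -10, "wz": 0, "claw": 1}, {"x": -0.028, "y": 0, "z": -0.028, "wx": 0, "wy": -10, "wz": 0, "claw": 1}, {"x": -0.028, "y": 0, "z": -0.028, "wx": 0, "wy": -10, "wz": 0, "claw": 1}])

```text
time: 15.47
ee_pos: [0.5348, 0.2078, 0.1296]
eef_rot: [2.973, -0.126, 0.942]
wrist_force: [-0.7, -0.4, 0.2]
gripper_width: 0.297
grip_force: 0.0
```

```bash
python3 st.py
python3 - <<'E'
from h import *
n=np.array([.996,-.089]);t=np.array([.089,.996]);p0=np.array([.6935,.206])-.011*t
f=lambda s:p0+n*s
print(ctrl.read_state()["gripper_width"])
A=(*f(-.175),.05,-5.2,33)
plan(A,(*f(-.175),.018,-5.2,33))
im=ctrl.camera("wrist")[:,:,::-1]; cv2.imwrite("pics/lean2_w.png",im); cv2.imwrite("pics/lean2_s.png",ctrl.camera("scene")[:,:,::-1])
E
```

```text
s,y,z -0.15821593086523195 -0.0013505540262906922 0.1296299804821409 F [-0.6981 -0.4053  0.2362] pitch 35.1658853205184 yaw -4.961335087522778 j [ 0.983  -0.4796 -0.8638  0.6561 -0.9666  0.1812] t 15.4667
0.29703780196040647
xyz [-0.0596 -0.001   0.0554] w [-0.49 -2.16  0.2 ] rows 2.0
xyz [-0.0174  0.      0.0268] w [0. 0. 0.] rows 0.8
```

Emit:
send_rows(steps=[{"x": -0.03, "y": -0.001, "z": 0.028, "wx": 0, "wy": -1, "wz": 0, "claw": 1}, {"x": -0.059, "y": -0.001, "z": 0.055, "wx": 0, "wy": -2, "wz": 0, "claw": 1}, {"x": -0.068, "y": -0.001, "z": 0.069, "wx": 0, "wy": -2, "wz": 0, "claw": 1}, {"x": -0.077, "y": -0.001, "z": 0.081, "wx": 0, "wy": -2, "wz": 0, "claw": 1}, {"x": -0.077, "y": -0.001, "z": 0.081, "wx": 0, "wy": -2, "wz": 0, "claw": 1}, {"x": -0.077, "y": -0.001, "z": 0.081, "wx": 0, "wy": -2, "wz": 0, "claw": 1}])

```text
time: 16.07
ee_pos: [0.5174, 0.2101, 0.0184]
eef_rot: [2.991, -0.126, 0.885]
wrist_force: [0.1, -0.2, 0.9]
gripper_width: -0.004
grip_force: 0.0
```

```bash
python3 st.py
python3 - <<'E'
from h import *
n=np.array([.996,-.089]);t=np.array([.089,.996]);p0=np.array([.6935,.206])-.011*t
f=lambda s:p0+n*s
plan((*f(-.15),.015,-5.2,34),(*f(-.13),.015,-5.2,36),(*f(-.11),.015,-5.2,37),(*f(-.09),.015,-5.2,39))
E
```

```text
s,y,z -0.17571591014203186 -0.000622252743424272 0.018402795197609324 F [ 0.0697 -0.1845  0.9108] pitch 32.95408032407725 yaw -4.906788447531569 j [ 0.9742 -0.3958 -1.0156  0.7315 -0.7854  0.0255] t 16.0667
xyz [ 0.0197 -0.0005  0.0169] w [-0.42  1.05  0.24] rows 0.6
xyz [ 0.0166 -0.      0.0112] w [-0.  2.  0.] rows 0.5
xyz [ 0.0162 -0.      0.0118] w [0. 1. 0.] rows 0.5
xyz [ 0.016 -0.     0.012] w [0. 2. 0.] rows 0.5
```

Emit:
send_rows(steps=[{"x": 0.004, "y": 0, "z": 0.0035, "wx": 0, "wy": 0.2, "wz": 0, "claw": 1}, {"x": 0.008, "y": 0, "z": 0.007, "wx": 0, "wy": 0.4, "wz": 0, "claw": 1}, {"x": 0.012, "y": 0, "z": 0.0105, "wx": 0, "wy": 0.6, "wz": 0, "claw": 1}, {"x": 0.016, "y": 0, "z": 0.0135, "wx": 0, "wy": 0.8, "wz": 0, "claw": 1}, {"x": 0.02, "y": 0, "z": 0.0165, "wx": 0, "wy": 1, "wz": 0, "claw": 1}, {"x": 0.02, "y": 0, "z": 0.0165, "wx": 0, "wy": 1, "wz": 0, "claw": 1}])

```text
time: 16.57
ee_pos: [0.5439, 0.2091, 0.0167]
eef_rot: [2.985, -0.128, 0.913]
wrist_force: [-0.3, -0.2, 0.9]
gripper_width: 0.002
grip_force: 0.0
```

Emit:
send_rows(steps=[{"x": 0.003, "y": 0, "z": 0.002, "wx": 0, "wy": 0.4, "wz": 0, "claw": 1}, {"x": 0.0065, "y": 0, "z": 0.0045, "wx": 0, "wy": 0.8, "wz": 0, "claw": 1}, {"x": 0.01, "y": 0, "z": 0.0065, "wx": 0, "wy": 1.2, "wz": 0, "claw": 1}, {"x": 0.013, "y": 0, "z": 0.009, "wx": 0, "wy": 1.6, "wz": 0, "claw": 1}, {"x": 0.0165, "y": 0, "z": 0.011, "wx": 0, "wy": 2, "wz": 0, "claw": 1}, {"x": 0.0165, "y": 0, "z": 0.011, "wx": 0, "wy": 2, "wz": 0, "claw": 1}])

```text
time: 17.07
ee_pos: [0.562, 0.2064, 0.0138]
eef_rot: [2.966, -0.126, 0.959]
wrist_force: [-4.4, 0.7, -6.0]
gripper_width: -0.001
grip_force: 3.5
```

```bash
python3 st.py
python3 - <<'E'
from h import *
for k in("scene","wrist"): cv2.imwrite(f"pics/p1{k}.png",ctrl.camera(k)[:,:,::-1])
def ext(im):
    g=cv2.inRange(cv2.cvtColor(im,cv2.COLOR_BGR2HSV),(28,28,90),(75,255,255)); n,l,st,c=cv2.connectedComponentsWithStats(cv2.morphologyEx(g,2,np.ones((5,5)))); i=1+st[1:,4].argmax(); return st[i],c[i]
for f in("lean2_s","p1scene","lean2_w","p1wrist"): print(f,ext(cv2.imread(f"pics/{f}.png")))
E
```

```text
s,y,z -0.1310525677724972 -0.00035531246201474416 0.013835273568893674 F [-4.3789  0.7182 -5.9735] pitch 35.809393782585765 yaw -4.9418412382873145 j [ 0.8557 -0.2902 -0.9943  0.875  -0.6593 -0.0248] t 17.0667
lean2_s (array([ 416,  158,  144,  129, 8292], dtype=int32), array([486.9688, 222.7868]))
p1scene (array([ 405,  175,  155,  141, 6980], dtype=int32), array([478.1102, 246.5297]))
lean2_w (array([  230,    55,   100,   214, 17836], dtype=int32), array([279.6084, 161.7383]))
p1wrist (array([  167,     0,   235,   271, 48949], dtype=int32), array([282.4469, 120.6403]))
```

The inclined finger is levering the foot up: the vertical force exceeds the bottle's weight. I'll back off, steepen the fingers and push flatter.

Run:
```python
from kin import *
n=np.array([.996,-.089]);t=np.array([.089,.996]);p0=np.array([.6935,.206])-.011*t
f=lambda s:p0+n*s
W=[(-.175,.02,35.8),(-.175,.012,12),(-.155,.012,12),(-.135,.012,15),(-.115,.012,20),(-.095,.012,28),(-.085,.012,34),(-.075,.012,38)]
prev=None;x=J[5]
for w in W:
    x,e=ik(np.r_[f(w[0]),w[1]],-5.1,w[2],x); print(w,x.round(2),round(e,5))
    plan((*f(w[0]),w[1],-5.1,w[2]),start=prev); prev=(*f(w[0]),w[1],-5.1,w[2])
```

```text
(-0.175, 0.02, 35.8) [ 0.98 -0.41 -1.06  0.82 -0.77 -0.06] 0.0
xyz [-0.0323 -0.0004 -0.0302] w [-0.41 -0.01  0.1 ] rows 1.1
(-0.175, 0.012, 12) [ 0.85 -0.15 -0.58  0.2  -1.02  0.54] 0.0
xyz [-0.0047 -0.      0.0065] w [  0.  -23.8   0. ] rows 3.3
(-0.155, 0.012, 12) [ 0.82 -0.1  -0.54  0.2  -1.01  0.57] 0.0
xyz [0.0196 0.     0.0042] w [0. 0. 0.] rows 0.5
(-0.135, 0.012, 15) [ 0.81 -0.09 -0.55  0.25 -0.95  0.54] 0.0
xyz [0.0196 0.     0.0042] w [-0.  3.  0.] rows 0.5
(-0.115, 0.012, 20) [ 0.81 -0.1  -0.62  0.36 -0.86  0.46] 0.0
xyz [0.0193 0.     0.0052] w [ 0.  5. -0.] rows 0.7
(-0.095, 0.012, 28) [ 0.81 -0.13 -0.75  0.59 -0.72  0.27] 0.0
xyz [0.0188 0.     0.0068] w [-0.  8.  0.] rows 1.1
(-0.085, 0.012, 34) [ 0.78 -0.16 -0.86  0.82 -0.62  0.08] 0.0
xyz [0.0088 0.     0.0047] w [0. 6. 0.] rows 0.8
(-0.075, 0.012, 38) [ 0.72 -0.16 -0.93  1.03 -0.55 -0.07] 0.0
xyz [0.0083 0.     0.0056] w [ 0.  4. -0.] rows 0.6
```

Emit:
send_rows(steps=[{"x": -0.006, "y": 0, "z": -0.005, "wx": 0, "wy": 0, "wz": 0, "claw": 1}, {"x": -0.012, "y": 0, "z": -0.011, "wx": 0, "wy": 0, "wz": 0, "claw": 1}, {"x": -0.022, "y": 0, "z": -0.02, "wx": 0, "wy": 0, "wz": 0, "claw": 1}, {"x": -0.032, "y": 0, "z": -0.03, "wx": 0, "wy": 0, "wz": 0, "claw": 1}, {"x": -0.032, "y": 0, "z": -0.03, "wx": 0, "wy": 0, "wz": 0, "claw": 1}, {"x": -0.032, "y": 0, "z": -0.03, "wx": 0, "wy": 0, "wz": 0, "claw": 1}])

```text
time: 17.67
ee_pos: [0.5196, 0.2131, 0.0246]
eef_rot: [2.97, -0.124, 0.969]
wrist_force: [0.0, 0.2, -0.2]
gripper_width: 0.001
grip_force: 0.0
```

Emit:
send_rows(steps=[{"x": -0.001, "y": 0, "z": 0.001, "wx": 0, "wy": -6, "wz": 0, "claw": 1}, {"x": -0.002, "y": 0, "z": 0.003, "wx": 0, "wy": -12, "wz": 0, "claw": 1}, {"x": -0.003, "y": 0, "z": 0.005, "wx": 0, "wy": -18, "wz": 0, "claw": 1}, {"x": -0.004, "y": 0, "z": 0.006, "wx": 0, "wy": -23.8, "wz": 0, "claw": 1}, {"x": -0.004, "y": 0, "z": 0.006, "wx": 0, "wy": -23.8, "wz": 0, "claw": 1}, {"x": -0.004, "y": 0, "z": 0.006, "wx": 0, "wy": -23.8, "wz": 0, "claw": 1}])

```text
time: 18.17
ee_pos: [0.5217, 0.2119, 0.0162]
eef_rot: [3.12, -0.134, 0.336]
wrist_force: [-0.3, 0.2, -0.0]
gripper_width: 0.002
grip_force: 0.0
```

```bash
python3 st.py
python3 - <<'E'
from h import *
s=ctrl.read_state(); im=ctrl.camera("wrist")[:,:,::-1]; cv2.imwrite("pics/p2w.png",im); cv2.imwrite("pics/p2s.png",ctrl.camera("scene")[:,:,::-1]); c=wcam(s)
n=np.array([.996,-.089]);t=np.array([.089,.996]);p0=np.array([.6935,.206])-.011*t
# base rear edge & shoulder predicted pixels vs lean angle
for th in(48,52,56,60,65):
    C,S=np.cos(np.radians(th)),np.sin(np.radians(th)); sB=-max(.156*C+.032*S,.175*C+.0155*S); ct=np.array([sB+.175*C,.032*C+.175*S])
    E=np.array([sB-.032*S,.064*C]); print(th,"captop",proj(c,(*(p0+n*ct[0]),ct[1])),"E",proj(c,(*(p0+n*E[0]),E[1])), proj(cam("scene"),(*(p0+n*ct[0]),ct[1])))
def white(im):
    h=cv2.cvtColor(im,cv2.COLOR_BGR2HSV); return cv2.inRange(h,(0,0,170),(180,45,255))
w=white(im)[:, 240:320]; r=np.flatnonzero(w.sum(1)>255*15); print("white rows",r.min() if len(r) else None,r.max() if len(r) else None)
g=cv2.inRange(cv2.cvtColor(im,cv2.COLOR_BGR2HSV),(28,28,90),(75,255,255))[:,255:305]; r=np.flatnonzero(g.sum(1)>255*25); print("green rows",r.min(),r.max())
E
```

```text
s,y,z -0.17165139590843853 0.0015563796443410442 0.016219682732579187 F [-0.2503  0.2237 -0.0047] pitch 12.286670832990021 yaw -4.971978935594154 j [ 0.8463 -0.149  -0.5777  0.1965 -1.015   0.5453] t 18.1667
48 captop [  363.3305 -3964.9252] E [286.7474 245.7456] [240.9921 188.4074]
52 captop [   552.3832 -13578.0481] E [286.7466 230.6992] [241.4874 186.6269]
56 captop [   29.966  12929.3013] E [286.7448 215.6354] [242.1108 185.1633]
60 captop [ 188.2087 4890.6597] E [286.7483 199.6874] [242.7272 183.9527]
65 captop [ 224.8287 3020.6909] E [286.7597 178.7584] [243.482  182.8113]
white rows None None
green rows 0 255
```

Run:
```python
from h import *
n=np.array([.996,-.089]);t=np.array([.089,.996]);p0=np.array([.6935,.206])-.011*t
def mk(s,y,z,yaw,p): return dict(ee_pos=np.r_[p0+n*s+t*y,z],eef_rot=rot(yaw,p).as_rotvec())
for nm,s in(("lean2_w",mk(-.1582,-.0013,.1296,-4.96,35.17)),("p2w",ctrl.read_state())):
    im=cv2.imread(f"pics/{nm}.png"); c=wcam(s); hsv=cv2.cvtColor(im,cv2.COLOR_BGR2HSV)
    g=cv2.inRange(hsv,(28,28,90),(75,255,255))
    for u in(250,280,310):
        print(nm,u,"last green",np.flatnonzero(g[:,u])[-3:],[tuple(hsv[v,u]) for v in range(200,300,8)])
    for th in(44,48,52,56):
        C,S=np.cos(np.radians(th)),np.sin(np.radians(th)); sB=-max(.156*C+.032*S,.175*C+.0155*S)
        q=[proj(c,(*(p0+n*a),b))[1] for a,b in((sB-.032*S,.064*C),(sB+.175*C,.032*C+.175*S))]; print(th,np.array(q))
```

```text
lean2_w 250 last green [364 365 366] [(np.uint8(38), np.uint8(68), np.uint8(191)), (np.uint8(37), np.uint8(65), np.uint8(188)), (np.uint8(37), np.uint8(67), np.uint8(187)), (np.uint8(37), np.uint8(68), np.uint8(184)), (np.uint8(37), np.uint8(65), np.uint8(181)), (np.uint8(38), np.uint8(67), np.uint8(179)), (np.uint8(37), np.uint8(66), np.uint8(175)), (np.uint8(45), np.uint8(29), np.uint8(139)), (np.uint8(70), np.uint8(12), np.uint8(124)), (np.uint8(30), np.uint8(6), np.uint8(42)), (np.uint8(15), np.uint8(13), np.uint8(39)), (np.uint8(0), np.uint8(0), np.uint8(40)), (np.uint8(135), np.uint8(12), np.uint8(42))]
lean2_w 280 last green [370 371 372] [(np.uint8(38), np.uint8(71), np.uint8(197)), (np.uint8(37), np.uint8(69), np.uint8(197)), (np.uint8(37), np.uint8(69), np.uint8(195)), (np.uint8(37), np.uint8(70), np.uint8(196)), (np.uint8(37), np.uint8(68), np.uint8(196)), (np.uint8(38), np.uint8(67), np.uint8(195)), (np.uint8(38), np.uint8(69), np.uint8(197)), (np.uint8(37), np.uint8(68), np.uint8(196)), (np.uint8(39), np.uint8(57), np.uint8(188)), (np.uint8(26), np.uint8(32), np.uint8(11
[... 2097 characters left out ...]
274 275] [(np.uint8(32), np.uint8(31), np.uint8(130)), (np.uint8(30), np.uint8(26), np.uint8(126)), (np.uint8(28), np.uint8(31), np.uint8(107)), (np.uint8(34), np.uint8(25), np.uint8(163)), (np.uint8(32), np.uint8(27), np.uint8(158)), (np.uint8(28), np.uint8(29), np.uint8(143)), (np.uint8(32), np.uint8(29), np.uint8(147)), (np.uint8(34), np.uint8(35), np.uint8(174)), (np.uint8(30), np.uint8(31), np.uint8(140)), (np.uint8(26), np.uint8(33), np.uint8(125)), (np.uint8(98), np.uint8(34), np.uint8(30)), (np.uint8(135), np.uint8(16), np.uint8(31)), (np.uint8(53), np.uint8(31), np.uint8(33))]
44 [  259.5072 -2496.6959]
48 [  242.4465 -5245.1355]
52 [   227.2627 -57624.4212]
56 [ 212.0699 7717.1721]
```

```bash
cat > lean.py <<'E'
from h import *
import sys
n=np.array([.996,-.089]);t=np.array([.089,.996]);p0=np.array([.6935,.206])-.011*t
s=ctrl.read_state(); im=ctrl.camera("wrist")[:,:,::-1]; c=wcam(s); hsv=cv2.cvtColor(im,cv2.COLOR_BGR2HSV)
m=cv2.medianBlur(cv2.inRange(hsv,(34,52,120),(42,110,255)),5)
r=[]
for u in(250,265,280,295,310):
    k=np.flatnonzero(m[:,u]); r.append(k.max() if len(k) else -1)
print("E rows",r)
for v in(np.median(r)//2,): 
    k=np.flatnonzero(m[int(v)]); print("edges at row",v,k.min() if len(k) else 0,k.max() if len(k) else 0)
for th in range(48,91,3):
    C,S=np.cos(np.radians(th)),np.sin(np.radians(th)); sB=-max(.156*C+.032*S,.175*C+.0155*S)
    print(th,round(proj(c,(*(p0+n*(sB-.032*S)),.064*C))[1]),end="; ")
E
python3 lean.py
```

```text
E rows [np.int64(189), np.int64(189), np.int64(349), np.int64(188), np.int64(188)]
edges at row 94.0 191 372
48 242; 51 231; 54 220; 57 208; 60 196; 63 183; 66 171; 69 157; 72 144; 75 130; 78 117; 81 103; 84 89; 87 76; 90 62;
```

The bottle now leans at about 62° and square, so the first push slid it up. I'll continue with steeper fingers.

Run:
```python
from h import *
n=np.array([.996,-.089]);t=np.array([.089,.996]);p0=np.array([.6935,.206])-.011*t
f=lambda s:p0+n*s
plan((*f(-.140),.014,-5.1,14),(*f(-.122),.014,-5.1,22),(*f(-.103),.014,-5.1,30))
```

```text
xyz [0.033  0.0002 0.0076] w [-0.39  1.78  0.3 ] rows 0.8
xyz [0.0175 0.     0.0044] w [-0.  8.  0.] rows 1.1
xyz [0.0176 0.     0.0071] w [-0.  8.  0.] rows 1.1
```

Emit:
send_rows(steps=[{"x": 0.008, "y": 0, "z": 0.002, "wx": 0, "wy": 0.5, "wz": 0, "claw": 1}, {"x": 0.016, "y": 0, "z": 0.004, "wx": 0, "wy": 1, "wz": 0, "claw": 1}, {"x": 0.022, "y": 0, "z": 0.0055, "wx": 0, "wy": 1.4, "wz": 0, "claw": 1}, {"x": 0.028, "y": 0, "z": 0.0065, "wx": 0, "wy": 1.6, "wz": 0, "claw": 1}, {"x": 0.033, "y": 0, "z": 0.0075, "wx": 0, "wy": 1.8, "wz": 0, "claw": 1}, {"x": 0.033, "y": 0, "z": 0.0075, "wx": 0, "wy": 1.8, "wz": 0, "claw": 1}])

```text
time: 18.82
ee_pos: [0.5542, 0.2083, 0.0145]
eef_rot: [3.112, -0.131, 0.382]
wrist_force: [-0.8, 0.6, -0.3]
gripper_width: -0.002
grip_force: 0.0
```

Emit:
send_rows(steps=[{"x": 0.003, "y": 0, "z": 0.001, "wx": 0, "wy": 1.3, "wz": 0, "claw": 1}, {"x": 0.006, "y": 0, "z": 0.0015, "wx": 0, "wy": 2.6, "wz": 0, "claw": 1}, {"x": 0.009, "y": 0, "z": 0.002, "wx": 0, "wy": 4, "wz": 0, "claw": 1}, {"x": 0.012, "y": 0, "z": 0.003, "wx": 0, "wy": 5.4, "wz": 0, "claw": 1}, {"x": 0.015, "y": 0, "z": 0.0035, "wx": 0, "wy": 6.7, "wz": 0, "claw": 1}, {"x": 0.0175, "y": 0, "z": 0.0045, "wx": 0, "wy": 8, "wz": 0, "claw": 1}, {"x": 0.0175, "y": 0, "z": 0.0045, "wx": 0, "wy": 8, "wz": 0, "claw": 1}])

```text
time: 19.4
ee_pos: [0.5703, 0.206, 0.0124]
eef_rot: [3.071, -0.128, 0.594]
wrist_force: [-1.7, -0.1, -3.3]
gripper_width: -0.0
grip_force: 1.5
```

```bash
python3 st.py; python3 lean.py;python3 - <<'E'
from h import *
n=np.array([.996,-.089]);t=np.array([.089,.996]);p0=np.array([.6935,.206])-.011*t
f=lambda s:p0+n*s
plan((*f(-.103),.014,-5.1,30),(*f(-.085),.014,-5.1,37))
E
```

```text
s,y,z -0.12266924587994031 7.390268906581898e-05 0.012445628814123585 F [-1.7289 -0.0518 -3.2532] pitch 21.871837559324913 yaw -4.8423490441710415 j [ 0.83   -0.1422 -0.6795  0.4064 -0.8318  0.4118] t 19.4
E rows [np.int64(259), np.int64(258), np.int64(258), np.int64(258), np.int64(257)]
edges at row 129.0 168 392
48 353; 51 339; 54 327; 57 314; 60 300; 63 287; 66 273; 69 259; 72 245; 75 231; 78 218; 81 204; 84 191; 87 177; 90 164; xyz [0.0186 0.0004 0.0063] w [-0.42  8.17  0.19] rows 1.1
xyz [0.0156 0.     0.009 ] w [ 0.  7. -0.] rows 1.0
```

Now 69°, level and small forces. Continue.

Emit:
send_rows(steps=[{"x": 0.003, "y": 0, "z": 0.001, "wx": 0, "wy": 1.3, "wz": 0, "claw": 1}, {"x": 0.006, "y": 0, "z": 0.002, "wx": 0, "wy": 2.6, "wz": 0, "claw": 1}, {"x": 0.009, "y": 0, "z": 0.003, "wx": 0, "wy": 4, "wz": 0, "claw": 1}, {"x": 0.0125, "y": 0, "z": 0.004, "wx": 0, "wy": 5.4, "wz": 0, "claw": 1}, {"x": 0.0155, "y": 0, "z": 0.005, "wx": 0, "wy": 6.7, "wz": 0, "claw": 1}, {"x": 0.0185, "y": 0, "z": 0.006, "wx": 0, "wy": 8, "wz": 0, "claw": 1}, {"x": 0.0185, "y": 0, "z": 0.006, "wx": 0, "wy": 8, "wz": 0, "claw": 1}])

```text
time: 20.03
ee_pos: [0.5911, 0.2052, 0.0159]
eef_rot: [3.017, -0.127, 0.809]
wrist_force: [-0.3, 0.2, 0.5]
gripper_width: -0.002
grip_force: 0.0
```

```bash
python3 st.py; python3 lean.py;python3 - <<'E'
from h import *
n=np.array([.996,-.089]);t=np.array([.089,.996]);p0=np.array([.6935,.206])-.011*t
f=lambda s:p0+n*s
plan((*f(-.085),.014,-5.1,37))
E
```

```text
s,y,z -0.10193412895822582 0.0010661309702583947 0.015898097480551418 F [-0.2918  0.1833  0.5395] pitch 30.012518814566235 yaw -4.927753569859869 j [ 0.8179 -0.1755 -0.8111  0.6512 -0.6958  0.2108] t 20.0333
E rows [np.int64(252), np.int64(252), np.int64(253), np.int64(253), np.int64(253)]
edges at row 126.0 186 395
48 398; 51 383; 54 370; 57 356; 60 342; 63 327; 66 313; 69 299; 72 285; 75 271; 78 257; 81 244; 84 231; 87 218; 90 206; xyz [0.0135 0.0013 0.0104] w [-0.53  7.03  0.09] rows 1.0
```

Emit:
send_rows(steps=[{"x": 0.0025, "y": 0, "z": 0.002, "wx": 0, "wy": 1.2, "wz": 0, "claw": 1}, {"x": 0.005, "y": 0.001, "z": 0.004, "wx": 0, "wy": 2.4, "wz": 0, "claw": 1}, {"x": 0.0075, "y": 0.001, "z": 0.006, "wx": 0, "wy": 3.6, "wz": 0, "claw": 1}, {"x": 0.01, "y": 0.001, "z": 0.008, "wx": 0, "wy": 5, "wz": 0, "claw": 1}, {"x": 0.012, "y": 0.001, "z": 0.0095, "wx": 0, "wy": 6, "wz": 0, "claw": 1}, {"x": 0.0135, "y": 0.001, "z": 0.0105, "wx": 0, "wy": 7, "wz": 0, "claw": 1}, {"x": 0.0135, "y": 0.001, "z": 0.0105, "wx": 0, "wy": 7, "wz": 0, "claw": 1}])

```text
time: 20.67
ee_pos: [0.608, 0.2027, 0.0137]
eef_rot: [2.958, -0.126, 0.99]
wrist_force: [-1.0, 0.6, 0.1]
gripper_width: -0.0
grip_force: 0.7
```

```bash
python3 st.py; python3 lean.py;python3 - <<'E'
from h import *
n=np.array([.996,-.089]);t=np.array([.089,.996]);p0=np.array([.6935,.206])-.011*t
f=lambda s:p0+n*s
c=wcam(ctrl.read_state())
for v in(230,240,250,260,270): print(v,(onz(c,(265,v),0)[:2]-p0)@n)
plan((*f(-.072),.014,-5.1,38))
E
```

```text
s,y,z -0.0848683137976324 9.332923890806137e-05 0.013673987322384418 F [-1.0176  0.555   0.1298] pitch 36.995713018663174 yaw -5.0217032708166816 j [ 0.7489 -0.1825 -0.9297  0.9617 -0.5682 -0.0304] t 20.6667
E rows [np.int64(257), np.int64(257), np.int64(255), np.int64(256), np.int64(257)]
edges at row 128.0 191 382
48 448; 51 431; 54 415; 57 399; 60 383; 63 366; 66 351; 69 335; 72 320; 75 305; 78 290; 81 276; 84 263; 87 250; 90 237; 230 -0.05943627119803127
240 -0.06547676055055165
250 -0.07138842730417447
260 -0.07717534898520179
270 -0.08284143283270111
xyz [0.0103 0.0001 0.0076] w [-0.51  1.04  0.02] rows 0.3
```

Nearly there, with about 11 mm left. I'll press in slowly, watching the force.

Emit:
send_rows(steps=[{"x": 0.0012, "y": 0, "z": 0.0009, "wx": 0, "wy": 0.2, "wz": 0, "claw": 1}, {"x": 0.0024, "y": 0, "z": 0.0018, "wx": 0, "wy": 0.4, "wz": 0, "claw": 1}, {"x": 0.0036, "y": 0, "z": 0.0027, "wx": 0, "wy": 0.6, "wz": 0, "claw": 1}, {"x": 0.0048, "y": 0, "z": 0.0036, "wx": 0, "wy": 0.8, "wz": 0, "claw": 1}, {"x": 0.006, "y": 0, "z": 0.0044, "wx": 0, "wy": 1, "wz": 0, "claw": 1}, {"x": 0.007, "y": 0, "z": 0.005, "wx": 0, "wy": 1, "wz": 0, "claw": 1}, {"x": 0.007, "y": 0, "z": 0.005, "wx": 0, "wy": 1, "wz": 0, "claw": 1}])

```text
time: 21.3
ee_pos: [0.6167, 0.2025, 0.0142]
eef_rot: [2.949, -0.126, 1.016]
wrist_force: [-0.2, 0.1, -0.0]
gripper_width: -0.003
grip_force: 0.2
```

```bash
python3 st.py; python3 lean.py;python3 - <<'E'
from h import *
n=np.array([.996,-.089]);t=np.array([.089,.996]);p0=np.array([.6935,.206])-.011*t
c=wcam(ctrl.read_state())
for v in(230,240,250,260): print(v,(onz(c,(265,v),0)[:2]-p0)@n)
E
```

```text
s,y,z -0.07621980754793187 0.0006580005255386288 0.014173308897421666 F [-0.1514  0.1325 -0.0081] pitch 38.00003238381712 yaw -5.059422031723914 j [ 0.7217 -0.1676 -0.9318  1.0191 -0.5422 -0.0655] t 21.3
E rows [np.int64(225), np.int64(229), np.int64(236), np.int64(241), np.int64(250)]
edges at row 118.0 196 376
48 477; 51 459; 54 441; 57 424; 60 406; 63 389; 66 372; 69 355; 72 339; 75 323; 78 308; 81 293; 84 279; 87 266; 90 253; 230 -0.05049773900842821
240 -0.05658867551250175
250 -0.06254233818905354
260 -0.06836331601749267
```

Emit:
send_rows(steps=[{"x": 0.0008, "y": 0, "z": 0.0006, "wx": 0, "wy": 0, "wz": 0, "claw": 1}, {"x": 0.0016, "y": 0, "z": 0.0012, "wx": 0, "wy": 0, "wz": 0, "claw": 1}, {"x": 0.0024, "y": 0, "z": 0.0018, "wx": 0, "wy": 0, "wz": 0, "claw": 1}, {"x": 0.0032, "y": 0, "z": 0.0024, "wx": 0, "wy": 0, "wz": 0, "claw": 1}, {"x": 0.0032, "y": 0, "z": 0.0024, "wx": 0, "wy": 0, "wz": 0, "claw": 1}])

```text
time: 21.77
ee_pos: [0.6205, 0.2021, 0.014]
eef_rot: [2.949, -0.126, 1.015]
wrist_force: [-0.9, -0.0, 0.0]
gripper_width: -0.0
grip_force: 0.5
```

```bash
python3 st.py
```

```text
s,y,z -0.07239309702295764 0.0006296227236866842 0.013986016740858406 F [-0.9455 -0.0257  0.0007] pitch 37.98231805648703 yaw -5.056017887517656 j [ 0.7146 -0.1581 -0.9241  1.0214 -0.537  -0.0626] t 21.7667
```

Emit:
send_rows(steps=[{"x": 0.0008, "y": 0, "z": 0.0006, "wx": 0, "wy": 0, "wz": 0, "claw": 1}, {"x": 0.0016, "y": 0, "z": 0.0012, "wx": 0, "wy": 0, "wz": 0, "claw": 1}, {"x": 0.0024, "y": 0, "z": 0.0018, "wx": 0, "wy": 0, "wz": 0, "claw": 1}, {"x": 0.0024, "y": 0, "z": 0.0018, "wx": 0, "wy": 0, "wz": 0, "claw": 1}])

```text
time: 22.1
ee_pos: [0.6219, 0.2019, 0.0137]
eef_rot: [2.948, -0.123, 1.015]
wrist_force: [-43.9, -2.4, 20.3]
gripper_width: 0.003
grip_force: 21.6
```

```bash
python3 st.py
```

```text
s,y,z -0.07094710183976313 0.0005222935220135765 0.013654896243453741 F [-43.8884  -2.354   20.2722] pitch 37.97254047126819 yaw -4.907072902462938 j [ 0.7119 -0.1538 -0.9211  1.023  -0.5357 -0.0604] t 22.1
```

Hard stop: the bottle is flush against the board. Back off straight away, then check.

Emit:
send_rows(steps=[{"x": -0.002, "y": 0, "z": -0.0015, "wx": 0, "wy": 0, "wz": 0, "claw": 1}, {"x": -0.008, "y": 0, "z": -0.006, "wx": 0, "wy": 0, "wz": 0, "claw": 1}, {"x": -0.022, "y": 0, "z": -0.018, "wx": 0, "wy": 0, "wz": 0, "claw": 1}, {"x": -0.036, "y": 0, "z": -0.034, "wx": 0, "wy": -2, "wz": 0, "claw": 1}, {"x": -0.044, "y": 0, "z": -0.07, "wx": 0, "wy": -4, "wz": 0, "claw": 1}, {"x": -0.044, "y": 0, "z": -0.11, "wx": 0, "wy": -8, "wz": 0, "claw": 1}, {"x": -0.044, "y": 0, "z": -0.14, "wx": 0, "wy": -12, "wz": 0, "claw": 1}, {"x": -0.044, "y": 0, "z": -0.14, "wx": 0, "wy": -12, "wz": 0, "claw": 1}])

```text
time: 22.77
ee_pos: [0.5031, 0.2156, 0.1062]
eef_rot: [-3.057, 0.128, -0.711]
wrist_force: [0.7, 1.9, 1.6]
gripper_width: 0.002
grip_force: 0.0
```

```bash
python3 st.py
python3 - <<'E'
from h import *
im={k:ctrl.camera(k)[:,:,::-1] for k in("scene","top","wrist")}
a=cv2.resize(im["scene"][120:330,150:430],(400,300),interpolation=2); b=cv2.resize(im["top"][105:330,140:440],(400,300),interpolation=2); w=cv2.resize(im["wrist"],(400,300))
o=np.zeros((600,800,3),np.uint8); o[:300,:400]=a;o[:300,400:]=b;o[300:,:400]=w
cv2.imwrite("pics/final.png",o)
E
```

```text
s,y,z -0.1904986850467041 0.003598789517212937 0.10622001531040531 F [0.727  1.9172 1.5808] pitch 26.13827575717592 yaw -5.087184276542382 j [ 1.004  -0.4517 -0.7805  0.4557 -1.048   0.2911] t 22.7667
```

View pics/final.png

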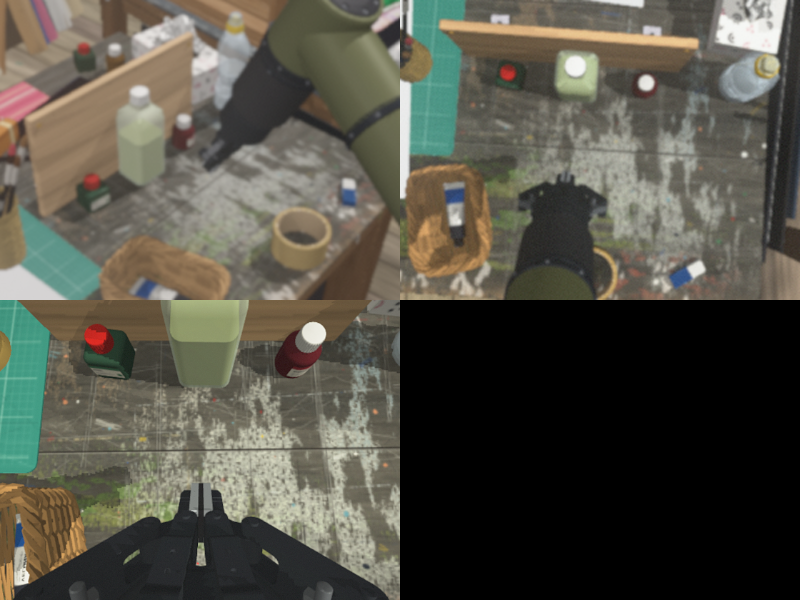

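The final views show the bottle upright against the board (top view cap at (575,66)), between the undisturbed inks. The tube is in the basket, the water bottle still stands, and the arm is clear.

```bash
python3 -c "
from cell import ctrl
print(ctrl.sign_off())"
```

```text
the job is handed in; nothing more can be done
None
```

The tube is in the basket and the bottle stands upright against the board, between the ink bottles; they and the water bottle look undisturbed. I handed in at about 23 s; the closing push, by the fingertips, read about 49 N at the wrist against the 120 N limit.

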